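# Snap the circuit board onto the posts of the dispensary scale

## Task

Pick up the loose circuit board from the mat, turn it so that its four holes match the four posts in the open scale, and press it down beside the posts until every post has clicked through and the board is fully home. Feel for each click and do not push with more than about 25 N, which would overload the scale; leave the cups, the jar and the bottle standing where they are; let go at the end.

Things in the scene. Friction and masses are not known exactly. Their poses are not given: they have to be found in the camera images.
- scale: Dispensary scale, cover off, fixed: open white shell 190 x 130 mm, walls 20 mm high, plus a 45 mm deep, 16 mm high control panel on its -x end. Origin: centre of the shell's underside, on the bench; x away from the panel, towards the wide-spaced posts. Inside, a grey metal carrier bears four grey snap posts, in a trapezoid; see point post1 for shape, post2 for heights and post3 for forces.
- board: Loose brown circuit board, 136 x 84 x 3.2 mm, 0.11-0.18 kg, flat on the black mat. Origin: centre of its underside; x towards the wide pair of holes (end with a round capacitor, 14 mm high, at x +38, y 0; white connector, 7 mm high, at x -62, y 0). Mid-board heat sink to grip across y: 32 (x) x 26 (y) mm, 30 mm above the board's top. Flat places to press: x +35 or -35, same y as the hole.
- mat: Black rubber mat, 210 x 190 x 3 mm, fixed on the bench. Origin: centre of its underside.
- screw_cup: Small white cup, 32 mm across, 22 mm high, standing on a corner of the mat; leave alone. Origin: centre of its underside.
- syrup: Amber bottle, 54 mm diameter, 125 mm high; leave alone. Origin: centre of its underside.
- pill_pot: White jar, 48 mm diameter, 70 mm high; leave alone. Origin: centre of its underside.
- dose_cup: Clear cup, 36 mm across, 30 mm high; leave alone. Origin: centre of its underside.
- post1 (a point): Axis of snap post 1 at nominal shoulder height, 28 mm; wide end (+x), left (+y): x +56, y +32 mm in the scale's frame. Each post: shoulder 16 mm across, on it a core 6 x 7 mm (x, y), 3.5 mm high, and two sprung barbs (+y and -y side), 6 mm wide in x, tapering from 5 mm overall in y at the tip, 12.5 mm above the shoulder, to 14 mm at 6.2 mm; their catching undersides are 4.2 mm above it.
- post2 (a point): Axis of snap post 2 at nominal shoulder height, 28 mm; wide end, right: x +56, y -32 mm in the scale's frame. The carrier is level-adjusted: all four shoulders are equally high, but up to 2.5 mm above or below nominal, which is not reported. A board laid on rests on the barbs' tapers, underside about 8 mm above the shoulders; pressed home it lies on the hard shoulders.
- post3 (a point): Axis of snap post 3 at nominal shoulder height, 28 mm; narrow end (-x), left: x -56, y +24 mm in the scale's frame. Pushing the board past the barbs takes roughly 8 to 18 N beside each post; then the push gives way, the barbs spring out over the board and it lands on the hard shoulder, where force rises at once.
- post4 (a point): Axis of snap post 4 at nominal shoulder height, 28 mm; narrow end, right: x -56, y -24 mm in the scale's frame.
- hole1 (a point): Centre of hole 1 of the board, at the underside, wide end (+x), left (+y): x +56, y +32 mm in the board's frame; belongs on post 1. The holes are 10 x 10 mm square, ringed with bare metal, and match the posts one way round only.
- hole2 (a point): Centre of hole 2 of the board, at the underside, wide end, right: x +56, y -32 mm in the board's frame; belongs on post 2.
- hole3 (a point): Centre of hole 3 of the board, at the underside, narrow end (-x), left: x -56, y +24 mm in the board's frame; belongs on post 3.
- hole4 (a point): Centre of hole 4 of the board, at the underside, narrow end, right: x -56, y -24 mm in the board's frame; belongs on post 4.
- barb1l (a joint): How far the +y barb of post 1 is pushed in, m: 0 = sprung out, about 0.002 while the board's hole edge is passing it.
- barb1r (a joint): How far the -y barb of post 1 is pushed in, m: 0 = sprung out, about 0.002 while the board's hole edge is passing it.
- barb2l (a joint): How far the +y barb of post 2 is pushed in, m: 0 = sprung out, about 0.002 while the board's hole edge is passing it.
- barb2r (a joint): How far the -y barb of post 2 is pushed in, m: 0 = sprung out, about 0.002 while the board's hole edge is passing it.
- barb3l (a joint): How far the +y barb of post 3 is pushed in, m: 0 = sprung out, about 0.002 while the board's hole edge is passing it.
- barb3r (a joint): How far the -y barb of post 3 is pushed in, m: 0 = sprung out, about 0.002 while the board's hole edge is passing it.
- barb4l (a joint): How far the +y barb of post 4 is pushed in, m: 0 = sprung out, about 0.002 while the board's hole edge is passing it.
- barb4r (a joint): How far the -y barb of post 4 is pushed in, m: 0 = sprung out, about 0.002 while the board's hole edge is passing it.
- load (a joint): How far the carrier with the posts is pushed down on the weighing spring of the scale, m: 0 = unloaded, 0.001 per 10 N of load on the posts; more than 0.003 (30 N) is overload and ruins the scale.
There are look-alikes about, which are no part of the job. Several things look just like the board: the one meant starts nearest to the robot's base.

How it is judged (in metres and radians):
On the way:
1. the board lies on the four posts, each hole over its own post (within 4 mm, undersides less than 45 mm above the bench) (horizontal distance between hole1 and post1 below 0.004 m and horizontal distance between hole2 and post2 below 0.004 m and horizontal distance between hole3 and post3 below 0.004 m and horizontal distance between hole4 and post4 below 0.004 m and z of each of hole1, hole2, hole3, hole4 in the frame of scale below 0.045 m), for 0.1 s.
At the end, for the whole second after the job is handed in: Every hole is on its own post (within 4 mm), its underside less than 33 mm above the bench, and all eight barbs have sprung back out over the board (each pushed in less than 1 mm); the board is at rest and released (horizontal distance between hole1 and post1 below 0.004 m and z of each of hole1, hole2, hole3, hole4 in the frame of scale below 0.033 m and value of joint each of barb1l, barb1r, barb2l, barb2r, barb3l, barb3r, barb4l, barb4r below 0.001 m and horizontal distance between hole2 and post2 below 0.004 m and horizontal distance between hole3 and post3 below 0.004 m and horizontal distance between hole4 and post4 below 0.004 m and linear speed of board below 0.02 m/s and contact force between the fingers and board below 0.1 N); the robot touches nothing.
It fails at once if the scale is overloaded: its weighing carrier is pushed down by more than 3 mm (30 N) (value of joint load above 0.003 m).
It fails at once if screw_cup is moved by more than 20 mm (distance of screw_cup from where it was at the start of the episode above 0.02 m).
It fails at once if syrup is moved by more than 20 mm (distance of syrup from where it was at the start of the episode above 0.02 m).
It fails at once if pill_pot is moved by more than 20 mm (distance of pill_pot from where it was at the start of the episode above 0.02 m).
It fails at once if dose_cup is moved by more than 20 mm (distance of dose_cup from where it was at the start of the episode above 0.02 m).
It also fails if it takes over 72 s, if anything falls off the work surface, if the arm or the gripper's body presses on something with over 40 N, if the wrist force passes 120 N, or if a joint passes its speed limit or range.

## Robot

A 7-joint arm with a two-finger parallel gripper is mounted at the origin on the work surface. World frame = base frame: x ahead of the robot, y to its left, z up, the work surface at z = 0. Lengths are in mm, angles in rad, forces in N, time in s.
With the tool pointing down it reaches from about 400 to 850 mm from the base axis. Payload 6.9 kg.
Tool frame: the origin (TCP) lies at the very end of the fingers, on their centre line; the grasp point (between the pads) lies 19 mm behind it; z points along the fingers, x is the direction in which the jaws open and shut, and the axes are right-handed (so a half turn about z gives the same grasp; the last joint's range is limited). The gripper opens to 85 mm and grips with 20 to 120 N. Pads are 22 mm wide; open, the fingers measure 114 mm over their backs; the gripper's body (76 mm by 85 mm) begins 54 mm behind the grasp point. The pads swing forward as they close: fully open they stand 13 mm farther back than shut.
Start: joints at [1.238, 0.507, -0.238, 1.5, 0.126, 1.149, -0.155], TCP at [265.504, -565.791, 231.275] pointing down, gripper open.
Joint ranges: [-3.08, 3.08], [-0.24, 2.05], [-1.43, 1.35], [0, 2.5], [-1.52, 4.66], [0.17, 1.96], [-2.89, 2.89]. Speed limits (rad/s): [2.39, 2.39, 3.14, 3.14, 3.14, 3.14, 3.14].

## Interface

Orientations are given as a unit quaternion [x, y, z, w].
In Python, from rig import arm gives the robot as it stands.
- The arm moves only by the shell command python3 -m handwheel 'ROWS' [FORCE]. ROWS is JSON, one flat list of numbers, 7 for each row, row after row: the turn, a rotation vector about the tool's x, y, z in degrees, then the shift along the tool's x, y, z in cm, then the closure in counts, from 0 (fully open) to 255 (shut). In form: [rx, ry, rz, tx, ty, tz, jaw, rx, ry, rz, tx, ty, tz, jaw, ...]. A call has 1 to 20 rows; each row shifts and turns the pose as measured when the row begins, along the tool's axes as they then stand; what a row does not reach is not made up. A row lasts 1/10 s, in which the tool goes at most 50 mm and 8.59 degrees, less where a joint would pass 70% of its speed; a pose out of reach is approached as far as the arm can. A call is refused whole if a number of a shift passes 5 or a number of a turn 8.59, either way. A call with a gripper value outside its range is refused whole. The fingers move at their own pace and stop on an object; FORCE is the grip in N (left out, the last holds). Time passes only in rows, so rows that do not move let the fingers close. It gives the time, the measured TCP pose, the force and the opening at its end, in the units of the state.
- arm.get_obs(): the state, without advancing time (a new reading comes with each control period).
- arm.get_image(name): name is "scene" or "side" or "wrist"; returns the picture (400x640x3 uint8, red, green, blue); there is no depth.
- arm.camera_model(name): a dict with "vertical_fov" (degrees; the focal length in pixels is half the picture's height over the tangent of half this angle, whatever the lens; pixels are square), "cx", "cy" (the principal point, pixels), "rvec" (rotation vector, rad) and "tvec" (3), from world to camera coordinates, as OpenCV has them. Camera axes: x right, y down, z forward; pixel columns grow to the right and rows downward; lengths in mm; the calibration is good to about 2 mm. A picture is of the moment at which its call begins: read the wrist's pose just before it. camera_model takes no time and is no camera call; for the wrist camera it gives the pose at the moment of the call.
- arm.sign_off(): hands the job in, once; it reports no verdict.
The state is a dict: "time_s": time; "joint_pos": joint angles; "joint_velocities": joint speeds; "joint_efforts": joint torques, N m; "tcp_pos": TCP position; "orientation": TCP orientation; "force": force on the tool from outside, world axes, zero at the start; "moment": the same for the moment, N m; "gripper_width": finger opening in mm.
Only numpy, scipy, OpenCV 4.12 (cv2) and the standard library are available. Lean on these libraries where they do the work, as an engineer would, in place of code of your own. Each camera call takes 0.05 s, during which the arm holds its last target.

## Working session

There is one attempt and no reset: what is moved stays moved. The work goes in short steps, Python scripts to look and compute and a shell command to move; the robot and the scene stay as the last step left them, time stands still between calls to the robot, and variables do not carry over. Pictures are saved under pics/ and viewed, and the job is handed in when it is done.

```bash
ls; mkdir -p pics
python3 - <<'E'
from rig import arm
import cv2
o=arm.get_obs();print(o)
for n in("scene","side","wrist"):
    c=arm.camera_model(n);print(n,c)
    cv2.imwrite(f"pics/{n}0.png",arm.get_image(n)[:,:,::-1])
E
```

```text
pics
{'time_s': 0.0, 'joint_pos': array([ 1.23750105,  0.50831452, -0.2375057 ,  1.50117835,  0.12569058,
        1.14887796, -0.1547883 ]), 'joint_velocities': array([-1.12561913e-03,  9.26461418e-05, -1.97533511e-03, -1.30777683e-03,
        2.09501334e-04, -5.21013456e-04,  2.17075874e-03]), 'joint_efforts': array([ 5.26655549e-04, -6.20593286e+01, -2.18618363e+00, -2.49657369e+01,
        1.27930596e-02,  1.19463712e-02,  3.02310309e-05]), 'tcp_pos': array([ 265.23319597, -565.35638099,  230.42777575]), 'orientation': array([ 8.44055806e-01, -5.36254598e-01, -7.65881335e-04, -4.63991597e-04]), 'force': array([-0.37622647, -0.02100112, -0.92659128]), 'moment': array([-0.04386607, -0.02073333,  0.02258648]), 'gripper_width': 85.28579787225523}
scene {'vertical_fov': 50.113182446714234, 'cx': 325.8569224552987, 'cy': 203.79274597642984, 'rvec': array([ 1.9620031 ,  1.3211995 , -0.57967489]), 'tvec': array([-166.9982793 , -374.95812355, 1689.82748176])}
side {'vertical_fov': 52.657293232349765, 'cx': 317.27798460411367, 'cy': 200.84976345078218, 'rvec': array([ 2.1572263 , -0.19315725,  0.12838214]), 'tvec': array([-633.61158077,   53.58530725,  888.74780585])}
wrist {'vertical_fov': 71.41307667625028, 'cx': 319.3531873075003, 'cy': 194.30444632213337, 'rvec': array([-2.45643693,  1.56048713,  0.2095762 ]), 'tvec': array([-623.90368351,  -34.0947677 ,  378.15780247])}
```

View pics/scene0.png

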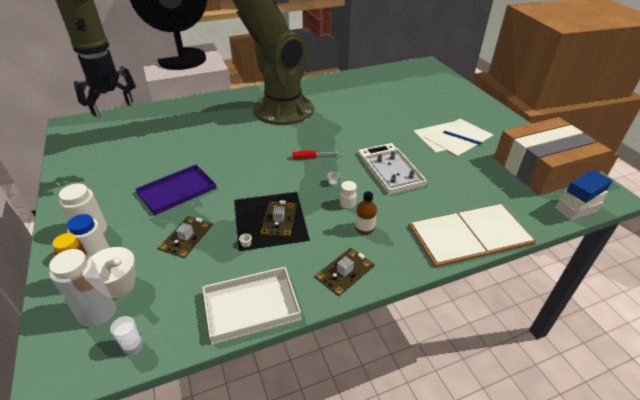

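View pics/side0.png

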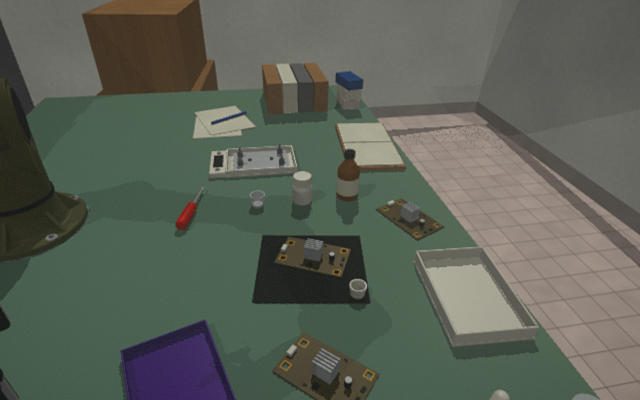

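View pics/wrist0.png

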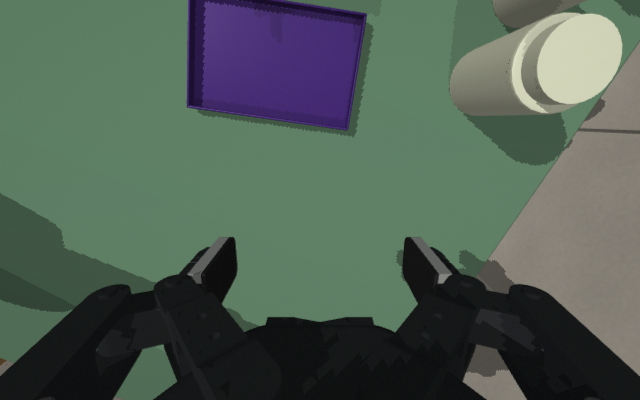

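The scene and side pictures show the target board on the black mat at about (280,216) scene and (314,256) side. The open scale is at (392,167) scene and (254,161) side, and the robot is at the far side of the scene view.

```bash
cat > h.py <<'E'
import numpy as np,cv2
from rig import arm
def cam(n,c=None):
    c=c or arm.camera_model(n); f=200/np.tan(np.radians(c['vertical_fov'])/2)
    K=np.array([[f,0,c['cx']],[0,f,c['cy']],[0,0,1]]);return K,np.asarray(c['rvec'],float),np.asarray(c['tvec'],float)
def ray(C,uv,z):
    K,r,t=C;R=cv2.Rodrigues(r)[0];o=-R.T@t
    uv=np.atleast_2d(uv).astype(float)
    d=(np.linalg.inv(K)@np.c_[uv,np.ones(len(uv))].T).T@R
    return o+d*((z-o[2])/d[:,2])[:,None]
def proj(C,P):
    return cv2.projectPoints(np.atleast_2d(P).astype(float),C[1],C[2],C[0],None)[0][:,0]
E
python3 - <<'E'
from h import *
np.set_printoptions(precision=1,suppress=True)
s=cam('scene');d=cam('side')
print('scene');
for n,u,z in [('board',(279,222),5),('connector',(283,204),8),('scale',(392,168),20),('panel',(376,150),16),('screwcup',(245,240),10),('syrup',(366,225),30),('pot',(348,195),35),('dose',(333,178),15)]:print(n,ray(s,u,z))
print('side')
for n,u,z in [('board',(314,257),5),('connector',(284,248),8),('scale',(265,161),20),('panel',(218,162),16),('screwcup',(357,289),10),('syrup',(348,180),40),('pot',(302,188),35),('dose',(257,200),15)]:print(n,ray(d,u,z))
E
```

```text
scene
board [[ 613.8 -215.3    5. ]]
connector [[ 548.6 -182.     8. ]]
scale [[523.6 193.6  20. ]]
panel [[408.9 196.   16. ]]
screwcup [[ 651.6 -321.7   10. ]]
syrup [[737.   -6.7  30. ]]
pot [[609.8  -2.2  35. ]]
dose [[496.6  -0.6  15. ]]
side
board [[ 597.9 -212.2    5. ]]
connector [[ 541.5 -178.2    8. ]]
scale [[532.6 179.4  20. ]]
panel [[405.5 200.8  16. ]]
screwcup [[ 658.3 -315.7   10. ]]
syrup [[723.9  12.7  40. ]]
pot [[607.5   1.9  35. ]]
dose [[498.5  -2.7  15. ]]
```

Run:
```python
import cv2
a=cv2.imread('pics/side0.png');
cv2.imwrite('pics/s_b.png',cv2.resize(a[225:310,240:385],None,fx=5,fy=5,interpolation=cv2.INTER_CUBIC))
cv2.imwrite('pics/s_s.png',cv2.resize(a[135:215,195:325],None,fx=6,fy=6,interpolation=cv2.INTER_CUBIC))
```

```text
(no output)
```

View pics/s_b.png

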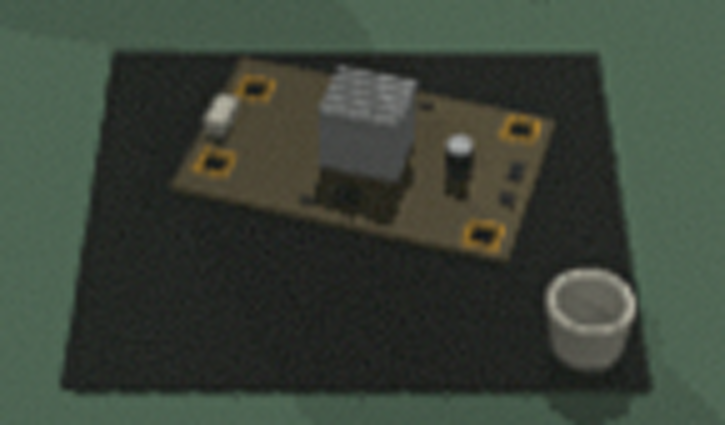

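View pics/s_s.png

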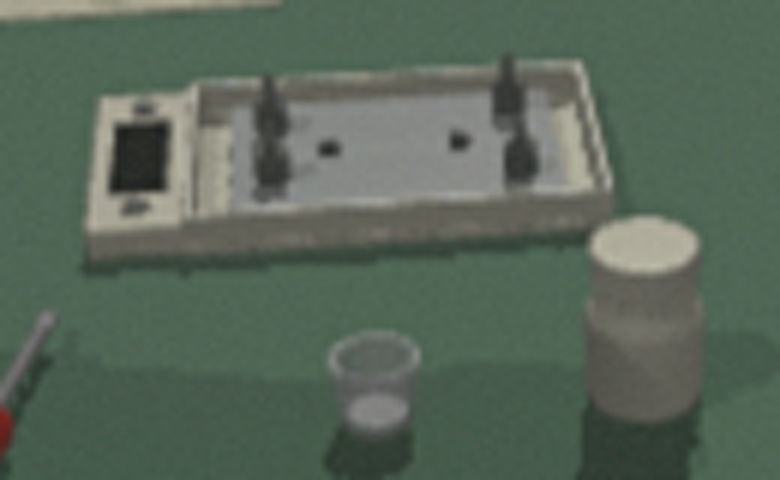

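The zoomed crops show all four holes, with the side-view pixels h1≈(344,251), h2≈(337,272), h3≈(291,243) and h4≈(283,257). The capacitor end faces +x world. Next I'll compute the rough poses and look from above with the wrist camera.

```bash
cat >> h.py <<'E'
def fit2(model,P):
    m=np.array(model,float);P=np.asarray(P)[:,:2];mc=m.mean(0);pc=P.mean(0)
    a=m-mc;b=P-pc
    th=np.arctan2((a[:,0]*b[:,1]-a[:,1]*b[:,0]).sum(),(a*b).sum());c,s=np.cos(th),np.sin(th);R=np.array([[c,-s],[s,c]])
    t=pc-R@mc;return t,np.degrees(th),P-(m@R.T+t)
HM=np.array([[56,32],[56,-32],[-56,24],[-56,-24]])
from scipy.spatial.transform import Rotation as Ro
def go(x,y,z,yaw):
    "yaw= world angle of tool x, tool straight down"
    o=arm.get_obs();R=Ro.from_quat(o['orientation'])
    c,s=np.cos(np.radians(yaw)),np.sin(np.radians(yaw))
    T=Ro.from_matrix(np.array([[c,s,0],[s,-c,0],[0,0,-1.]]))
    print('t',o['time_s'],'tcp',o['tcp_pos'],'F',o['force'],'w',o['gripper_width'],'yawx',np.degrees(np.arctan2(*R.as_matrix()[[1,0],0])))
    print('rot deg',np.degrees((R.inv()*T).as_rotvec()),'shift cm',R.inv().apply(np.array([x,y,z])-o['tcp_pos'])/10)
np.set_printoptions(precision=2,suppress=True)
E
python3 - <<'E'
from h import *
d=cam('side');w=cam('wrist')
P=ray(d,[(344,250.6),(336.8,272),(291.4,242.6),(283,257.4)],6.2);print(fit2(HM,P))
R=cv2.Rodrigues(w[1])[0];print('cam',-R.T@w[2],R[2])
print(proj(w,arm.get_obs()['tcp_pos']))
go(600,-212,260,-104)
E
```

```text
(array([ 597.55, -208.32]), np.float64(-26.965515009739864), array([[-0.19,  0.6 ],
       [ 0.13, -0.63],
       [ 0.51,  0.  ],
       [-0.46,  0.03]]))
cam [ 325.38 -536.82  373.5 ] [-0.24 -0.11 -0.96]
[[320.23 242.08]]
t 0.15 tcp [ 265.32 -565.47  230.65] F [ 0.7   0.42 -0.94] w 85.40856879844017 yawx -64.85710014489531
rot deg [ 0.03  0.07 39.14] shift cm [-17.78 -45.31  -2.91]
```

```bash
python3 -m handwheel '[0,0,7.5,-1.5,-4,-0.5,0, 0,0,7.5,-1.5,-4,-0.5,0, 0,0,7.5,-1.5,-4,-0.5,0, 0,0,7.5,-1.5,-4,-0.5,0, 0,0,7.5,0,-4,-0.5,0, 0,0,7.5,0,-4,-0.5,0, 0,0,7.5,0,-4,0,0, 0,0,0,0,0,0,0]' 30
python3 - <<'E'
from h import *
go(597.5,-208,260,-117)
E
```

```text
time_s: 0.95
tcp_pos: [526.7, -495.9, 256.4]
orientation: [-0.502, 0.865, 0.004, -0.001]
force: [0.3, -0.7, -0.9]
gripper_width: 85.4
t 0.95 tcp [ 526.68 -495.94  256.43] F [ 0.35 -0.7  -0.93] w 85.38276829671646 yawx -119.79890350684808
rot deg [ 0.47  0.2  -2.8 ] shift cm [-28.51   8.17  -0.2 ]
```

```bash
python3 -m handwheel '[0,0,-2.8,-4.5,1.4,0,0, 0,0,0,-4.5,1.4,0,0, 0,0,0,-4.5,1.4,0,0, 0,0,0,-4.5,1.4,0,0, 0,0,0,-4.5,1.4,0,0, 0,0,0,-4.5,1,0,0, 0,0,0,-2,0.3,0,0, 0,0,0,0,0,0,0, 0,0,0,0,0,0,0]'
python3 - <<'E'
from h import *
go(597.5,-208,260,-117)
w=cam('wrist')
cv2.imwrite("pics/w1.png",arm.get_image('wrist')[:,:,::-1])
np.save('w1.npy',np.array([w[0],np.r_[[w[1]],[w[2]],[[0,0,0]]]]))
E
```

```text
time_s: 1.85
tcp_pos: [584.4, -190.3, 251.3]
orientation: [-0.525, 0.851, 0.008, -0.004]
force: [0.4, -1.0, -0.1]
gripper_width: 85.3
t 1.85 tcp [ 584.42 -190.28  251.25] F [ 0.36 -1.02 -0.11] w 85.29188286889045 yawx -116.69722374864234
rot deg [1.01 0.08 0.3 ] shift cm [ 0.99 -1.95 -0.91]
```

View pics/w1.png

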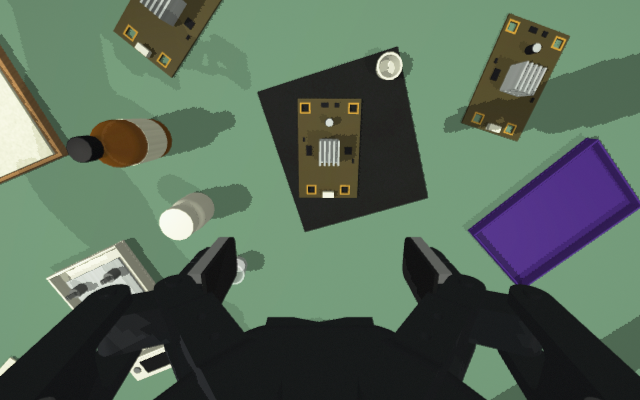

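The wrist view shows the board upright at (330,148), with gold hole rings at (305,107), (352,107), (311,189) and (345,189). The capacitor end is up. I'll segment the rings next.

```bash
cat >> h.py <<'E'
def gold(img,roi=None,amin=15):
    h=cv2.cvtColor(img,cv2.COLOR_BGR2HSV);m=cv2.inRange(h,(15,140,110),(32,255,255))
    if roi: k=np.zeros_like(m);x0,y0,x1,y1=roi;k[y0:y1,x0:x1]=1;m=m*k
    m=cv2.morphologyEx(m,cv2.MORPH_CLOSE,np.ones((5,5),np.uint8))
    cs=cv2.findContours(m,cv2.RETR_EXTERNAL,cv2.CHAIN_APPROX_NONE)[0]
    return [(cv2.minAreaRect(c)[0],cv2.minAreaRect(c)[1],cv2.contourArea(c)) for c in cs if cv2.contourArea(c)>amin]
E
python3 - <<'E'
from h import *
a=np.load('w1.npy');w=(a[0],a[1][0],a[1][1])
g=gold(cv2.imread('pics/w1.png'),(280,90,380,210));print(g)
c=np.array([x[0] for x in g])
# order: h1(left? y) 
P=ray(w,c,6.2)[:,:2];print(P)
# assign by rough pose
th=np.radians(-27);R=np.array([[np.cos(th),-np.sin(th)],[np.sin(th),np.cos(th)]]);E=HM@R.T+[597.5,-208]
idx=[np.argmin(np.hypot(*(P-e).T)) for e in E]
t,yaw,r=fit2(HM,P[idx]);print(idx,t,yaw,r)
go(t[0],t[1],30,yaw-90)
s=cv2.imread('pics/side0.png');g=gold(s,(260,230,360,285));print(g)
c=np.array([x[0] for x in g]);P=ray(cam('side'),c,6.2)[:,:2]
idx=[np.argmin(np.hypot(*(P-e).T)) for e in E];print(fit2(HM,P[idx]))
E
```

```text
[((344.0, 189.0), (10.0, 10.0), 97.0), ((311.0, 189.0), (10.0, 10.0), 98.5), ((352.5, 107.5), (11.0, 11.0), 110.5), ((304.5, 107.5), (11.0, 11.0), 120.0)]
[[ 536.7  -205.16]
 [ 558.02 -162.72]
 [ 632.93 -263.07]
 [ 661.55 -206.18]]
[np.int64(3), np.int64(2), np.int64(1), np.int64(0)] [ 597.3  -209.28] -26.86325508777782 [[-0.17 -0.14]
 [ 0.13  0.06]
 [-0.17 -0.15]
 [ 0.2   0.23]]
t 1.9 tcp [ 584.4  -190.48  251.2 ] F [ 0.18 -0.01  0.42] w 85.5642435890493 yawx -116.7316550670195
rot deg [1.02 0.1  0.13] shift cm [ 1.14 -2.39 22.08]
[((336.3653869628906, 271.173095703125), (7.0601806640625, 4.9029035568237305), 26.0), ((282.5, 256.5), (7.0, 5.0), 25.0), ((343.5, 250.0), (4.0, 7.0), 22.0)]
(array([ 591.31, -216.51]), np.float64(-16.63873429304168), array([[  7.09,  -0.72],
       [ -3.03,   2.69],
       [ -8.9 , -23.98],
       [  4.84,  22.01]]))
```

```bash
python3 -m handwheel '[1,0,0.1,1.1,-2.4,3,0, 0,0,0,0,0,4,0, 0,0,0,0,0,4,0, 0,0,0,0,0,3,0, 0,0,0,0,0,0,0]'
python3 - <<'E'
from h import *
go(597.3,-209.3,11,-116.86)
E
```

```text
time_s: 2.4
tcp_pos: [598.8, -224.8, 108.0]
orientation: [-0.518, 0.855, -0.004, 0.0]
force: [-1.2, -0.9, -0.5]
gripper_width: 85.7
t 2.4 tcp [ 598.76 -224.8   107.95] F [-1.16 -0.92 -0.54] w 85.67177309197783 yawx -117.60792550650285
rot deg [-0.37 -0.19 -0.75] shift cm [-1.34  0.91  9.69]
```

```bash
python3 -m handwheel '[-0.4,-0.2,-0.7,-1.3,0.9,1.5,0, 0,0,0,0,0,2,0, 0,0,0,0,0,1.5,0, 0,0,0,0,0,0,0, 0,0,0,0,0,0,0]'
python3 - <<'E'
from h import *
go(597.3,-209.3,11,-116.86)
E
```

```text
time_s: 2.9
tcp_pos: [597.3, -218.5, 61.6]
orientation: [-0.519, 0.855, -0.003, 0.0]
force: [0.6, -0.4, -0.5]
gripper_width: 85.4
t 2.9 tcp [ 597.28 -218.52   61.64] F [ 0.57 -0.39 -0.51] w 85.44115280884694 yawx -117.46527422064567
rot deg [-0.32 -0.16 -0.6 ] shift cm [-0.83  0.45  5.06]
```

```bash
python3 -m handwheel '[-0.3,-0.2,-0.6,-0.9,0.5,0,0, 0,0,0,0,0,0,0, 0,0,0,-0.3,0.2,0,0, 0,0,0,0,0,0,0]'
python3 - <<'E'
from h import *
go(597.3,-209.3,11,-116.86)
E
```

```text
time_s: 3.3
tcp_pos: [598.3, -204.3, 65.2]
orientation: [-0.524, 0.852, -0.002, 0.002]
force: [-0.2, -0.3, 0.3]
gripper_width: 85.3
t 3.3 tcp [ 598.34 -204.29   65.18] F [-0.16 -0.25  0.27] w 85.26869908740817 yawx -116.83795980118214
rot deg [-0.28  0.11  0.02] shift cm [ 0.5  -0.11  5.42]
```

```bash
python3 -m handwheel '[-0.2,0,0,0.4,-0.1,1,0, 0,0,0,0,0,1,0, 0,0,0,0,0,1,0, 0,0,0,0,0,0,0, 0,0,0,0,0,0,0]'
python3 - <<'E'
from h import *
go(597.3,-209.3,11,-116.86)
E
```

```text
time_s: 3.8
tcp_pos: [596.9, -208.8, 31.8]
orientation: [-0.524, 0.852, 0.0, 0.001]
force: [0.2, 0.6, 0.5]
gripper_width: 85.8
t 3.8 tcp [ 596.93 -208.84   31.78] F [0.16 0.57 0.52] w 85.80120851457251 yawx -116.8434923375939
rot deg [-0.01  0.07  0.02] shift cm [ 0.03 -0.05  2.08]
```

```bash
python3 -m handwheel '[0,0,0,0,0,1,0, 0,0,0,0,-0.05,0.9,0, 0,0,0,0,0,0,0, 0,0,0,0,0,0,0]'
python3 - <<'E'
from h import *
go(597.3,-209.3,11,-116.86)
E
```

```text
time_s: 4.2
tcp_pos: [597.4, -209.0, 10.8]
orientation: [-0.524, 0.852, 0.0, 0.0]
force: [0.9, -0.4, 0.1]
gripper_width: 85.4
t 4.2 tcp [ 597.39 -209.01   10.8 ] F [ 0.91 -0.44  0.12] w 85.40820961264777 yawx -116.841700184306
rot deg [0.01 0.07 0.02] shift cm [ 0.03 -0.   -0.02]
```

Well placed, so close.

```bash
python3 -m handwheel '[0,0,0,0,0,0,100, 0,0,0,0,0,0,160, 0,0,0,0,0,0,200, 0,0,0,0,0,0,230, 0,0,0,0,0,0,255, 0,0,0,0,0,0,255, 0,0,0,0,0,0,255, 0,0,0,0,0,0,255]' 60
python3 - <<'E'
from h import *
go(597.3,-209.3,11,-116.86)
E
```

```text
time_s: 5.0
tcp_pos: [597.9, -209.1, 11.8]
orientation: [-0.524, 0.852, -0.0, 0.001]
force: [-0.3, -0.1, 0.5]
gripper_width: 25.1
t 5.0 tcp [ 597.91 -209.1    11.84] F [-0.33 -0.15  0.5 ] w 25.116323285163002 yawx -116.83522631681073
rot deg [-0.08  0.09  0.02] shift cm [0.05 0.05 0.08]
```

```bash
python3 -m handwheel '[0,0,0,0,0,-1,255, 0,0,0,0,0,-3,255, 0,0,0,0,0,-4,255, 0,0,0,0,0,-4,255, 0,0,0,0,0,-3,255, 0,0,0,0,0,-2,255, 0,0,0,0,0,0,255, 0,0,0,0,0,0,255]'
python3 - <<'E'
from h import *
t=np.array([(507,58),(520,118),(268,76),(270,133)])/6+[195,135]
print(t,fit2(HM,ray(cam('side'),t,40.5)))
go(530,150,180,-90)
cv2.imwrite("pics/w2.png",arm.get_image('wrist')[:,:,::-1])
E
```

```text
time_s: 5.8
tcp_pos: [596.0, -208.8, 190.7]
orientation: [-0.524, 0.852, 0.001, 0.0]
force: [-0.1, 0.4, -2.7]
gripper_width: 25.1
[[279.5  144.67]
 [281.67 154.67]
 [239.67 147.67]
 [240.   157.17]] (array([522.71, 201.54]), np.float64(-0.2808927123433119), array([[ 0.29, -0.85],
       [-0.4 ,  1.18],
       [ 0.38,  4.44],
       [-0.26, -4.77]]))
t 5.8 tcp [ 595.96 -208.78  190.66] F [-0.15  0.41 -2.71] w 25.103892838070298 yawx -116.83681075351446
rot deg [  0.06   0.09 -26.84] shift cm [-29.03  22.08   1.13]
```

View pics/w2.png

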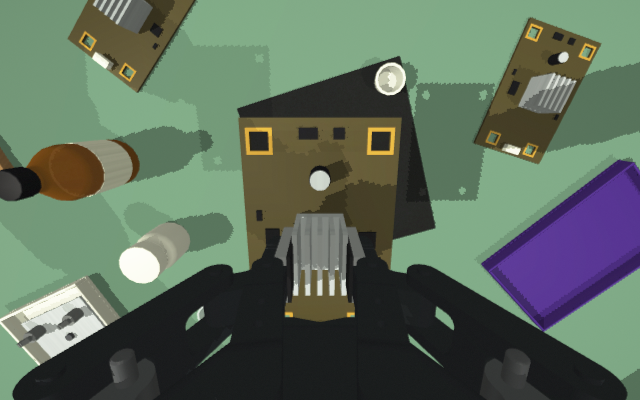

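The board is held square, with wide holes at (259,141) and (381,141), and the scale is peeking out lower left. I'll move over with the board turned to yaw≈0 and stop beside the scale to measure the posts.

```bash
python3 -m handwheel '[0,0,-5,-2,3,0,255, 0,0,-7,-3,3,0,255, 0,0,-7,-4,3,0,255, 0,0,-6,-4,2,0,255, 0,0,-1.5,-4,2,0,255, 0,0,0,-3,0,0,255, 0,0,0,-2,0,0,255, 0,0,0,0,0,0,255, 0,0,0,0,0,0,255]'
python3 - <<'E'
from h import *
go(470,80,190,-90)
E
```

```text
time_s: 6.75
tcp_pos: [496.7, 47.9, 177.9]
orientation: [0.712, -0.702, -0.008, 0.008]
force: [0.6, -0.7, -1.3]
gripper_width: 25.1
t 6.75 tcp [496.72  47.85 177.88] F [ 0.61 -0.66 -1.33] w 25.101309742460884 yawx -89.2317652722022
rot deg [1.3  0.07 0.77] shift cm [-3.25  2.65 -1.15]
```

```bash
python3 -m handwheel '[1.2,0,0.7,-3,2.5,-1.2,255, 0,0,0,0,0,0,255, 0,0,0,0,0,0,255, 0,0,0,0,0,0,255]'
python3 - <<'E'
from h import *
go(470,80,190,-90)
w=cam('wrist')
cv2.imwrite("pics/w3.png",arm.get_image('wrist')[:,:,::-1])
np.save('w3.npy',np.array([w[0],np.r_[[w[1]],[w[2]],[[0,0,0]]]]))
E
```

```text
time_s: 7.15
tcp_pos: [470.6, 74.1, 188.0]
orientation: [-0.705, 0.709, 0.002, -0.002]
force: [-0.0, -0.2, -1.3]
gripper_width: 25.0
t 7.15 tcp [470.57  74.13 187.96] F [-0.02 -0.19 -1.28] w 24.966021432483775 yawx -90.26633512317791
rot deg [ 0.36 -0.03 -0.27] shift cm [-0.59  0.06 -0.2 ]
```

View pics/w3.png

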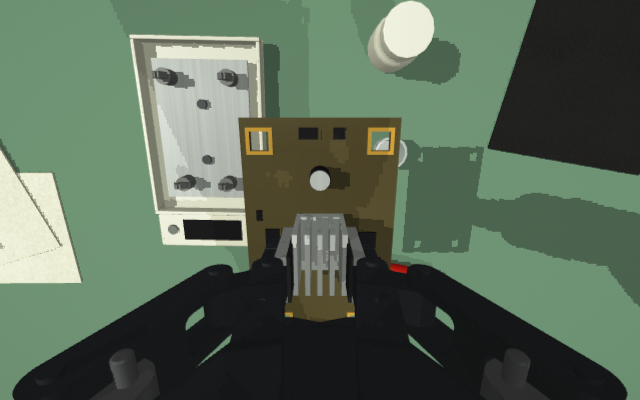

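The wrist view shows all four posts near (165,76), (228,77), (185,183) and (228,184), and the rim corners at (132,38) and (262,38). I'll zoom in for detail.

Run:
```python
import cv2
a=cv2.imread('pics/w3.png')
cv2.imwrite('pics/w3z.png',cv2.resize(a[30:130,125:275],None,fx=5.3,fy=5.3,interpolation=cv2.INTER_NEAREST))
cv2.imwrite('pics/w3z2.png',cv2.resize(a[140:250,125:275],None,fx=5.3,fy=5.3,interpolation=cv2.INTER_NEAREST))
```

```text
(no output)
```

View pics/w3z.png

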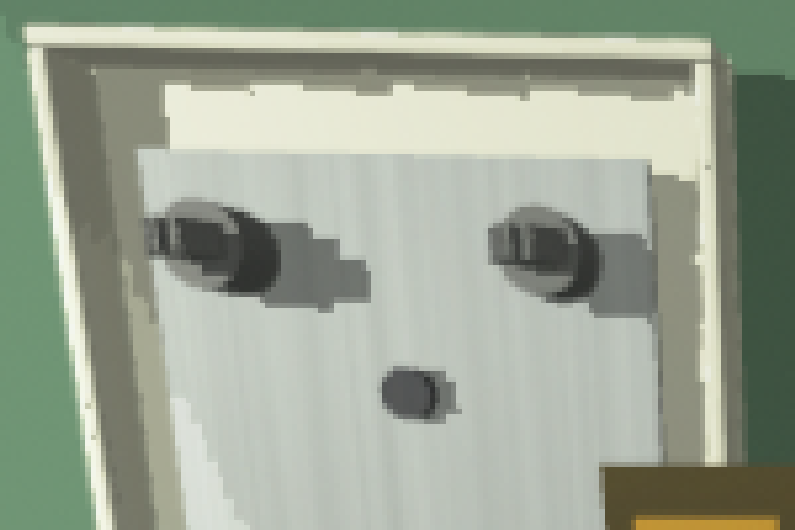

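View pics/w3z2.png

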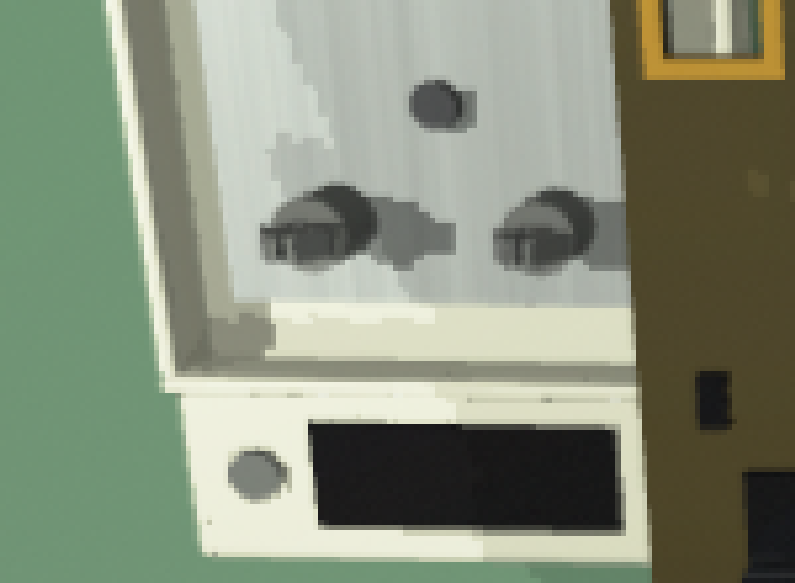

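Run:
```python
from h import *
a=np.load('w3.npy');w=(a[0],a[1][0],a[1][1])
t=np.array([(158,238),(504,244),(275,243+110*5.3),(508,247+110*5.3)])/5.3+[125,30]-.4
for z in (38,40.5,43):print(z,fit2(HM,ray(w,t,z)))
c=np.array([(22,26),(714,40),(162,390+110*5.3)])/5.3+[125,30]-.5
P=ray(w,c,20);print(P,fit2([(95,65),(95,-65),(-95,65)],P))
# carrier inner, panel corner (-140,?)
# held board check
g=gold(cv2.imread('pics/w3.png'),(230,115,410,165));print(g)
o=arm.get_obs();P=ray(w,[x[0] for x in g],o['tcp_pos'][2]-3.8);print(P-o['tcp_pos'])
R=Ro.from_quat(o['orientation']).as_matrix();print((P-o['tcp_pos'])@R)
```

```text
38 (array([521.97, 203.95]), np.float64(-1.2218485068158051), array([[-0.49, -0.26],
       [-0.44,  0.29],
       [ 0.49, -0.3 ],
       [ 0.44,  0.28]]))
40.5 (array([522.11, 202.85]), np.float64(-1.22184850681579), array([[-0.97, -0.53],
       [-0.91,  0.57],
       [ 0.96, -0.51],
       [ 0.92,  0.47]]))
43 (array([522.24, 201.74]), np.float64(-1.221848506815791), array([[-1.45, -0.79],
       [-1.38,  0.85],
       [ 1.43, -0.72],
       [ 1.39,  0.66]]))
[[617.81 263.96  20.  ]
 [614.86 133.87  20.  ]
 [429.23 268.39  20.  ]] (array([521.77, 201.21]), np.float64(-1.439539246676937), array([[-0.56,  0.16],
       [-0.24,  0.03],
       [ 0.8 , -0.19]]))
[((381.0, 140.5), (27.0, 28.0), 715.5), ((258.0, 140.5), (27.0, 28.0), 708.0)]
[[ 55.   -31.34  -3.8 ]
 [ 55.3   32.37  -3.8 ]]
[[ 31.04 -55.19   3.49]
 [-32.67 -55.15   3.43]]
```

```bash
python3 -m handwheel '[0.3,0,0.5,-3,-1.2,0.5,255, 0,0,0.3,-3.5,-1.2,1,255, 0,0,0,-3,-1.2,2,255, 0,0,0,-1.5,-0.8,2,255, 0,0,0,0,0,1,255, 0,0,0,0,0,0,255, 0,0,0,0,0,0,255]'
python3 - <<'E'
from h import *
go(522.5,202,75,-91.3)
E
```

```text
time_s: 7.9
tcp_pos: [521.7, 177.7, 118.3]
orientation: [-0.695, 0.719, -0.001, -0.002]
force: [0.9, 0.5, -0.0]
gripper_width: 25.1
t 7.9 tcp [521.7  177.68 118.29] F [ 0.86  0.49 -0.01] w 25.139127030672668 yawx -91.94444350703499
rot deg [ 0.1  -0.27 -0.64] shift cm [-2.45 -0.    4.32]
```

```bash
python3 -m handwheel '[0.1,-0.2,-0.6,-1.4,0,1,255, 0,0,0,-0.7,0,1,255, 0,0,0,0,0,0.6,255, 0,0,0,0,0,0,255, 0,0,0,0,0,0,255]'
python3 - <<'E'
from h import *
go(522.5,202,75,-91.3)
cv2.imwrite("pics/w4.png",arm.get_image('wrist')[:,:,::-1])
E
```

```text
time_s: 8.4
tcp_pos: [523.1, 197.8, 92.1]
orientation: [-0.698, 0.716, -0.001, 0.001]
force: [-0.4, -0.5, -2.2]
gripper_width: 25.1
t 8.4 tcp [523.06 197.78  92.1 ] F [-0.39 -0.48 -2.16] w 25.083067503258892 yawx -91.49882714387387
rot deg [-0.16 -0.07 -0.2 ] shift cm [-0.42  0.07  1.71]
```

View pics/w4.png

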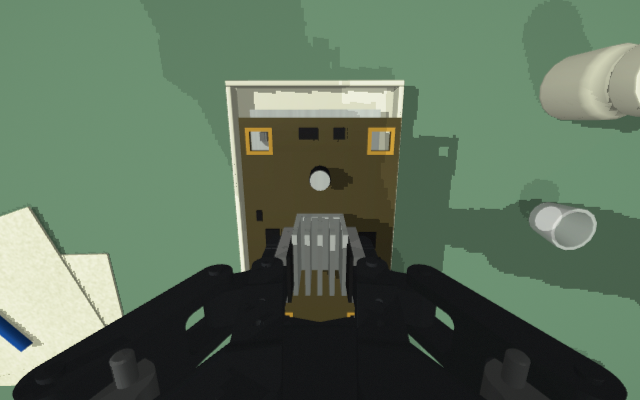

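The board now hangs over the scale, with rim corners at (226,82) and (403,82) and holes at (259,141) and (381,141). I'll correct the offset, drop closer and look through the holes.

```bash
python3 -m handwheel '[-0.1,0,-0.2,-0.4,0.05,0.9,255, 0,0,0,0,0,0.9,255, 0,0,0,0,0,0.5,255, 0,0,0,0,0,0,255, 0,0,0,0,0,0,255]'
python3 - <<'E'
from h import *
go(522.5,202,60,-91.3)
w=cam('wrist')
a=arm.get_image('wrist')[:,:,::-1]
cv2.imwrite("pics/w5.png",a)
np.save('w5.npy',np.array([w[0],np.r_[[w[1]],[w[2]],[[0,0,0]]]]))
cv2.imwrite('pics/w5z.png',cv2.resize(a[70:170,220:420],None,fx=4,fy=4,interpolation=cv2.INTER_NEAREST))
cv2.imwrite('pics/s5.png',cv2.resize(arm.get_image('side')[110:210,180:340,::-1],None,fx=5,fy=5,interpolation=cv2.INTER_CUBIC))
E
```

```text
time_s: 8.95
tcp_pos: [522.8, 201.5, 67.2]
orientation: [-0.699, 0.715, -0.001, -0.0]
force: [-0.7, 0.3, -0.5]
gripper_width: 25.1
t 8.95 tcp [522.85 201.5   67.24] F [-0.69  0.34 -0.51] w 25.074200164440782 yawx -91.32454382297335
rot deg [-0.07 -0.08 -0.02] shift cm [-0.05  0.04  0.72]
```

View pics/w5z.png

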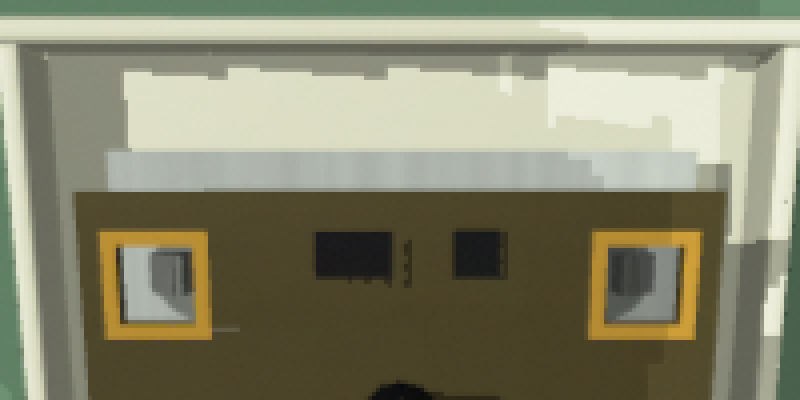

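View pics/s5.png

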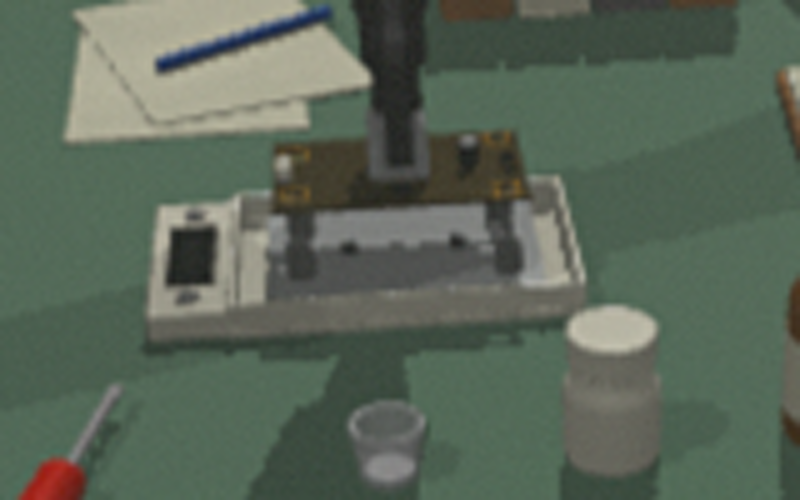

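Run:
```python
from h import *
a=np.load('w5.npy');w=(a[0],a[1][0],a[1][1])
im=cv2.imread('pics/w5.png')
g=gold(im,(230,110,420,165));print(g)
th=np.radians(-1.3);R=np.array([[np.cos(th),-np.sin(th)],[np.sin(th),np.cos(th)]])
out=[]
for k,x0 in((0,240),(1,362)):
    z=cv2.resize(im[120:162,x0:x0+36],None,fx=11,fy=11,interpolation=cv2.INTER_NEAREST)
    for zz,sz,col in((40.5,(3,2.5),(0,0,255)),(34.2,(3,7),(255,0,0))):
        q=np.array([(sx*sz[0],sy*sz[1]) for sx,sy in((1,1),(1,-1),(-1,-1),(-1,1))])+HM[k]
        p=proj(w,np.c_[q@R.T+[522,202],np.full(4,zz)])
        p=((p-[x0,120]+.5)*11).astype(int);cv2.polylines(z,[p.reshape(-1,1,2)],True,col,1)
    out.append(z)
cv2.imwrite('pics/w5h.png',np.hstack(out))
```

```text
[((381.0, 140.5), (27.0, 28.0), 705.5), ((258.0, 140.5), (27.0, 28.0), 706.5)]
```

View pics/w5h.png

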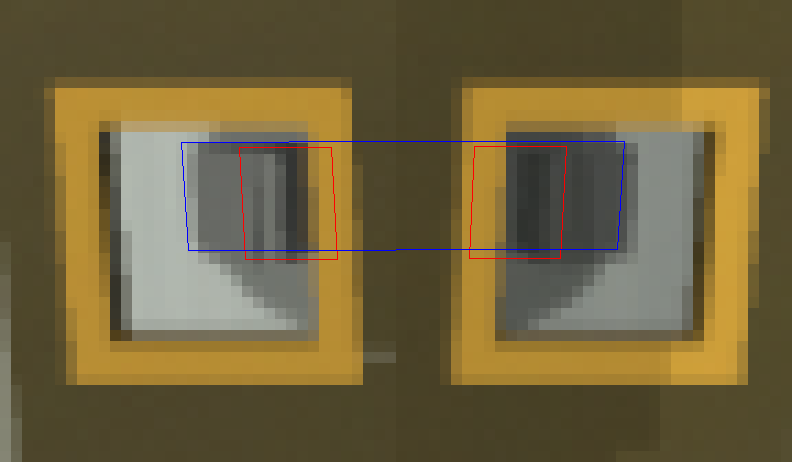

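Run:
```python
from h import *
a=np.load('w5.npy');w=(a[0],a[1][0],a[1][1])
P=ray(w,[(257.9,140.6),(381,140.6)],61.6);print(P, np.degrees(np.arctan2(*(P[0]-P[1])[:2]))*-1)
th=np.radians(-1.3);R=np.array([[np.cos(th),-np.sin(th)],[np.sin(th),np.cos(th)]])
print(HM@R.T+[521.9,201.5])
```

```text
[[578.76 232.95  61.6 ]
 [577.25 168.24  61.6 ]] -1.3332578795467944
[[578.61 232.22]
 [577.16 168.24]
 [466.46 226.76]
 [465.37 178.78]]
```

Predicted and seen posts agree to under 1 mm, and the holes sit over the posts. I'll descend to just above contact.

```bash
python3 -m handwheel '[0,0,0,0.03,0,0.8,255, 0,0,0,0,0,0.7,255, 0,0,0,0,0,0,255, 0,0,0,0,0,0,255]'
python3 - <<'E'
from h import *
go(522.85,201.2,45,-91.3)
w=cam('wrist')
im=arm.get_image('wrist')[:,:,::-1].copy()
cv2.imwrite("pics/w6.png",im)
th=np.radians(-1.3);R=np.array([[np.cos(th),-np.sin(th)],[np.sin(th),np.cos(th)]])
out=[]
for k,x0 in((0,240),(1,362)):
    z=cv2.resize(im[120:162,x0:x0+36],None,fx=11,fy=11,interpolation=cv2.INTER_NEAREST)
    for zz,sz,col in((40.5,(3,2.5),(0,0,255)),(34.2,(3,7),(255,0,0))):
        q=np.array([(sx*sz[0],sy*sz[1]) for sx,sy in((1,1),(1,-1),(-1,-1),(-1,1))])+HM[k]
        p=proj(w,np.c_[q@R.T+[521.9,201.5],np.full(4,zz)])
        p=((p-[x0,120]+.5)*11).astype(int);cv2.polylines(z,[p.reshape(-1,1,2)],True,col,1)
    out.append(z)
cv2.imwrite('pics/w6h.png',np.hstack(out))
E
```

```text
time_s: 9.45
tcp_pos: [523.3, 201.1, 51.5]
orientation: [-0.699, 0.715, -0.001, 0.0]
force: [0.2, 0.9, -1.8]
gripper_width: 25.0
t 9.45 tcp [523.29 201.12  51.53] F [ 0.19  0.89 -1.78] w 24.99384323941354 yawx -91.34479999822165
rot deg [-0.13 -0.06 -0.04] shift cm [-0.01  0.05  0.65]
```

View pics/w6h.png

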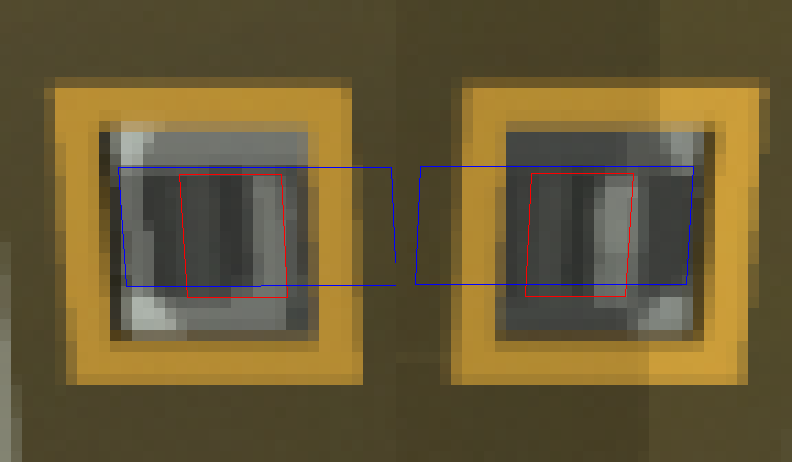

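Both wide posts' tips sit well within their holes. I'll lower in small steps, watching the force.

```bash
python3 -m handwheel '[0,0,0,0,0.04,0.2,255, 0,0,0,0,0,0.2,255, 0,0,0,0,0,0,255, 0,0,0,0,0,0,255]';  python3 -m handwheel '[0,0,0,0,0,0.15,255, 0,0,0,0,0,0,255, 0,0,0,0,0,0,255]'
python3 - <<'E'
from h import *
go(522.85,201.2,45,-91.3)
E
```

```text
time_s: 9.9
tcp_pos: [523.1, 201.3, 47.5]
orientation: [-0.699, 0.715, -0.001, 0.001]
force: [0.5, 0.4, -2.2]
gripper_width: 25.1
time_s: 10.2
tcp_pos: [523.2, 201.3, 46.1]
orientation: [-0.699, 0.715, -0.001, 0.001]
force: [0.4, 0.0, -1.8]
gripper_width: 24.7
t 10.2 tcp [523.22 201.27  46.12] F [ 0.38  0.04 -1.76] w 24.735879883231934 yawx -91.34468421178643
rot deg [-0.19 -0.04 -0.04] shift cm [0.01 0.04 0.11]
```

```bash
python3 -m handwheel '[-0.15,0,0,0,0.03,0.12,255, 0,0,0,0,0,0,255, 0,0,0,0,0,0,255]';  python3 -m handwheel '[0,0,0,0,0,0.12,255, 0,0,0,0,0,0,255, 0,0,0,0,0,0,255]'
python3 - <<'E'
from h import *
go(522.85,201.2,45,-91.3)
E
```

```text
time_s: 10.5
tcp_pos: [523.2, 201.2, 45.4]
orientation: [-0.699, 0.715, -0.001, 0.0]
force: [-0.3, -1.5, 0.6]
gripper_width: 25.0
time_s: 10.8
tcp_pos: [523.3, 201.2, 45.0]
orientation: [-0.699, 0.715, -0.001, 0.0]
force: [-0.0, 0.0, 1.9]
gripper_width: 24.9
t 10.8 tcp [523.27 201.24  45.01] F [-0.    0.01  1.85] w 24.861566610660816 yawx -91.36786916644105
rot deg [-0.11 -0.03 -0.07] shift cm [0.   0.04 0.  ]
```

It is resting on the barb tapers: the force went from -1.8 to +1.9 N at TCP z≈45. Now I release.

```bash
python3 -m handwheel '[0,0,0,0,0,0,200, 0,0,0,0,0,0,150, 0,0,0,0,0,0,100, 0,0,0,0,0,0,100, 0,0,0,0,0,-2,100, 0,0,0,0,0,-3,100, 0,0,0,0,0,-3,100, 0,0,0,0,0,-3,150, 0,0,0,0,0,-3,255, 0,0,0,0,0,0,255, 0,0,0,0,0,0,255, 0,0,0,0,0,0,255]'
python3 - <<'E'
from h import *
go(522.85,201.2,45,-91.3)
w=cam('wrist')
a=arm.get_image('wrist')[:,:,::-1]
cv2.imwrite("pics/w7.png",a)
np.save('w7.npy',np.array([w[0],np.r_[[w[1]],[w[2]],[[0,0,0]]]]))
cv2.imwrite('pics/s7.png',cv2.resize(arm.get_image('side')[110:210,180:340,::-1],None,fx=5,fy=5,interpolation=cv2.INTER_CUBIC))
E
```

```text
time_s: 12.0
tcp_pos: [522.6, 201.6, 187.7]
orientation: [-0.699, 0.715, 0.0, -0.001]
force: [0.2, -0.7, 0.4]
gripper_width: -0.0
t 12.0 tcp [522.56 201.64 187.74] F [ 0.18 -0.68  0.38] w -0.04014775959519263 yawx -91.31124818420784
rot deg [ 0.05 -0.04 -0.01] shift cm [ 0.03 -0.04 14.27]
```

View pics/w7.png

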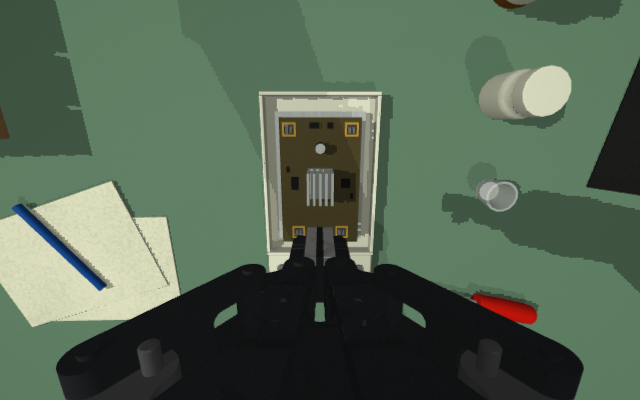

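View pics/s7.png

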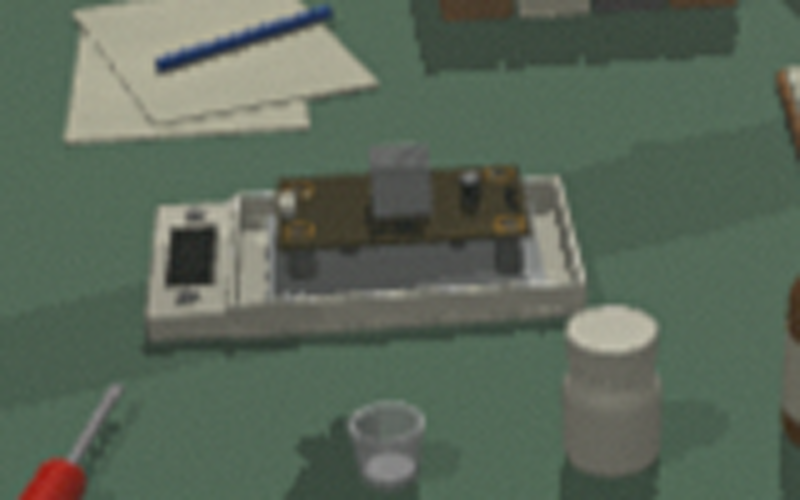

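The board lies flat on the four posts, with the rings at (288,129), (351,129), (298,231) and (341,231) and a post through each. Next I'll press spot 1 with the shut fingers.

```bash
cat >> h.py <<'E'
def press(n,z):
    p=np.array([[35,32],[35,-32],[-35,24],[-35,-24]][n-1]);th=np.radians(-1.3);c,s=np.cos(th),np.sin(th)
    x,y=np.array([[c,-s],[s,c]])@p+[521.9,201.5];go(x,y,z,-91.3)
E
python3 - <<'E'
from h import *
a=np.load('w7.npy');w=(a[0],a[1][0],a[1][1])
g=gold(cv2.imread('pics/w7.png'),(270,110,370,240));print(g)
P=ray(w,[x[0] for x in g],39.7);print(P)
press(1,50)
E
```

```text
[((341.0, 231.5), (11.0, 12.0), 33.0), ((298.0, 231.5), (11.0, 12.0), 24.5), ((351.5, 129.0), (14.0, 13.0), 182.0), ((288.5, 129.0), (14.0, 13.0), 181.0)]
[[465.69 178.88  39.7 ]
 [466.81 227.22  39.7 ]
 [577.76 167.92  39.7 ]
 [579.23 232.05  39.7 ]]
t 12.1 tcp [522.17 201.39 187.15] F [-0.71  0.25  0.48] w -0.09728334365282408 yawx -91.31517925283251
rot deg [ 0.13 -0.07 -0.02] shift cm [-3.23 -3.5  13.7 ]
```

```bash
python3 -m handwheel '[0,0,0,-2,-2,0,255, 0,0,0,-1.2,-1.5,1,255, 0,0,0,0,0,2,255, 0,0,0,0,0,3,255, 0,0,0,0,0,2,255, 0,0,0,0,0,0,255, 0,0,0,0,0,0,255]'
python3 - <<'E'
from h import *
press(1,50)
E
```

```text
time_s: 12.8
tcp_pos: [556.3, 232.5, 98.2]
orientation: [-0.699, 0.715, 0.002, -0.006]
force: [0.2, -0.5, 0.5]
gripper_width: -0.1
t 12.8 tcp [556.31 232.47  98.22] F [ 0.23 -0.48  0.54] w -0.09387177238942031 yawx -91.2994435061877
rot deg [ 0.65 -0.3  -0.  ] shift cm [-0.05 -0.18  4.82]
```

```bash
python3 -m handwheel '[0.6,-0.3,0,-0.05,-0.15,1.5,255, 0,0,0,0,0,1.5,255, 0,0,0,0,0,1,255, 0,0,0,0,0,0.3,255, 0,0,0,0,0,0,255, 0,0,0,0,0,0,255]'
python3 - <<'E'
from h import *
press(1,42)
E
```

```text
time_s: 13.4
tcp_pos: [560.4, 234.0, 58.7]
orientation: [-0.699, 0.715, -0.001, 0.003]
force: [-0.0, 0.0, -0.9]
gripper_width: -0.1
t 13.4 tcp [560.4  234.01  58.65] F [-0.01  0.04 -0.91] w -0.1409683120456624 yawx -91.32561480235543
rot deg [-0.3   0.16 -0.03] shift cm [0.14 0.28 1.66]
```

```bash
python3 -m handwheel '[-0.3,0.15,0,0.13,0.26,0.4,255, 0,0,0,0,0,0.4,255, 0,0,0,0,0,0.3,255, 0,0,0,0,0,0,255, 0,0,0,0,0,0,255]'
python3 - <<'E'
from h import *
press(1,42)
E
```

```text
time_s: 13.9
tcp_pos: [558.4, 233.0, 48.3]
orientation: [-0.699, 0.715, -0.0, 0.001]
force: [-0.4, -0.4, -0.3]
gripper_width: 0.3
t 13.9 tcp [558.36 233.04  48.29] F [-0.4  -0.43 -0.32] w 0.33940997629176056 yawx -91.33253488595442
rot deg [-0.1   0.05 -0.03] shift cm [0.04 0.07 0.63]
```

Now I'll step down slowly towards contact, expected at z≈40.

```bash
for i in 1; do python3 -m handwheel '[0,0,0,0,0.05,0.3,255, 0,0,0,0,0,0.2,255, 0,0,0,0,0,0,255]'; python3 -m handwheel '[0,0,0,0,0,0.15,255, 0,0,0,0,0,0,255]'; python3 -m handwheel '[0,0,0,0,0,0.15,255, 0,0,0,0,0,0.0,255]'; done
```

```text
time_s: 14.2
tcp_pos: [557.9, 233.1, 42.9]
orientation: [-0.699, 0.715, -0.0, 0.001]
force: [-0.8, -0.0, 0.5]
gripper_width: 0.0
time_s: 14.4
tcp_pos: [557.9, 233.1, 41.2]
orientation: [-0.699, 0.715, -0.0, 0.001]
force: [0.7, 0.3, 0.1]
gripper_width: -0.1
time_s: 14.6
tcp_pos: [558.1, 233.2, 39.8]
orientation: [-0.699, 0.715, -0.0, 0.001]
force: [0.6, -0.1, 1.3]
gripper_width: -0.1
```

```bash
python3 -m handwheel '[0,0,0,0,0,0.05,255]'; python3 -m handwheel '[0,0,0,0,0,0.05,255]'; python3 -m handwheel '[0,0,0,0,0,0.1,255]'; python3 -m handwheel '[0,0,0,0,0,0.1,255]'
```

```text
time_s: 14.7
tcp_pos: [558.2, 233.3, 39.5]
orientation: [-0.699, 0.715, -0.0, 0.001]
force: [-0.5, -0.1, 2.3]
gripper_width: -0.1
time_s: 14.8
tcp_pos: [558.3, 233.4, 39.2]
orientation: [-0.699, 0.715, -0.001, 0.001]
force: [-0.3, -0.7, 3.8]
gripper_width: -0.2
time_s: 14.9
tcp_pos: [558.4, 233.4, 38.5]
orientation: [-0.699, 0.715, -0.001, 0.002]
force: [-1.4, 0.4, 6.4]
gripper_width: 0.1
time_s: 15.0
tcp_pos: [558.6, 233.5, 37.9]
orientation: [-0.699, 0.715, -0.001, 0.002]
force: [-1.7, 0.3, 6.4]
gripper_width: -0.1
```

```bash
python3 -m handwheel '[-0.1,0,0,0.02,0.04,0.1,255]'; python3 -m handwheel '[0,0,0,0.02,0.04,0.1,255]'; python3 -m handwheel '[0,0,0,0.02,0.03,0.12,255]'; python3 -m handwheel '[0,0,0,0.02,0.03,0.12,255]'
```

```text
time_s: 15.1
tcp_pos: [558.6, 233.6, 37.5]
orientation: [-0.699, 0.715, -0.0, 0.002]
force: [-0.9, -0.5, 7.2]
gripper_width: -0.4
time_s: 15.2
tcp_pos: [558.7, 233.6, 37.1]
orientation: [-0.699, 0.715, -0.001, 0.003]
force: [-0.7, -1.1, 8.9]
gripper_width: 0.1
time_s: 15.3
tcp_pos: [558.8, 233.7, 36.7]
orientation: [-0.699, 0.715, -0.001, 0.003]
force: [-1.7, 0.0, 9.4]
gripper_width: 0.1
time_s: 15.4
tcp_pos: [558.9, 233.8, 36.3]
orientation: [-0.699, 0.715, -0.001, 0.004]
force: [-2.1, -0.4, 10.0]
gripper_width: 0.1
```

```bash
python3 -m handwheel '[-0.2,0,0,0.04,0.05,0.14,255]'; python3 -m handwheel '[-0.2,0,0,0.04,0.05,0.14,255]'; python3 -m handwheel '[0,0,0,0.04,0.05,0.14,255]'
```

```text
time_s: 15.5
tcp_pos: [559.0, 233.8, 36.0]
orientation: [-0.699, 0.715, -0.0, 0.003]
force: [-0.7, -0.8, 11.8]
gripper_width: 0.1
time_s: 15.6
tcp_pos: [559.0, 233.7, 35.5]
orientation: [-0.699, 0.715, 0.001, 0.003]
force: [1.0, 0.2, 1.2]
gripper_width: -0.2
time_s: 15.7
tcp_pos: [558.8, 233.5, 34.3]
orientation: [-0.699, 0.715, 0.001, 0.003]
force: [0.2, 1.0, 2.1]
gripper_width: -0.2
```

That was the first click: 11.8 N dropped to 1.2 N. I'll follow the board to the hard stop.

```bash
python3 -m handwheel '[0,0,0,0.02,0.04,0.1,255]'; python3 -m handwheel '[0,0,0,0.02,0.04,0.1,255]'; python3 -m handwheel '[0,0,0,0.02,0.04,0.1,255]';python3 -m handwheel '[0,0,0,0.02,0.03,0.1,255]'
```

```text
time_s: 15.8
tcp_pos: [558.9, 233.6, 33.5]
orientation: [-0.699, 0.715, 0.001, 0.004]
force: [0.1, 0.2, 5.8]
gripper_width: -0.0
time_s: 15.9
tcp_pos: [559.1, 233.8, 32.8]
orientation: [-0.699, 0.715, 0.0, 0.005]
force: [-0.2, 0.4, 8.2]
gripper_width: 0.1
time_s: 16.0
tcp_pos: [559.3, 233.9, 32.4]
orientation: [-0.699, 0.715, 0.0, 0.005]
force: [-0.6, 0.2, 10.4]
gripper_width: 0.1
time_s: 16.1
tcp_pos: [559.4, 233.9, 32.1]
orientation: [-0.699, 0.715, -0.0, 0.006]
force: [-0.2, -1.1, 11.5]
gripper_width: -0.2
```

Post 1 is home: the force rises at about 10 N/mm, which is the weighing spring's rate. On to spot 2, lifted over the capacitor.

```bash
python3 -m handwheel '[-0.6,0,0,0,0.1,-1.5,255, 0,0,0,0,0.1,-2,255, 0,0,0,2,0,-1,255, 0,0,0,2.5,0,0,255, 0,0,0,1.5,0,0,255, 0,0,0,0,0,0,255, 0,0,0,0,0,0,255]'
python3 - <<'E'
from h import *
press(2,46)
E
```

```text
time_s: 16.8
tcp_pos: [553.4, 172.3, 75.1]
orientation: [-0.7, 0.715, 0.005, -0.0]
force: [-0.1, 0.3, -0.4]
gripper_width: 0.0
t 16.8 tcp [553.38 172.34  75.05] F [-0.12  0.29 -0.38] w 0.011162095065813237 yawx -91.21742254079713
rot deg [0.43 0.39 0.08] shift cm [ 0.38 -0.31  2.9 ]
```

```bash
python3 -m handwheel '[0.4,0.3,0,0.35,-0.3,0.7,255, 0,0,0,0,0,0.7,255, 0,0,0,0,0,0.6,255, 0,0,0,0,0,0,255, 0,0,0,0,0,0,255]'
python3 - <<'E'
from h import *
press(2,46)
E
```

```text
time_s: 17.3
tcp_pos: [555.3, 172.5, 51.5]
orientation: [-0.701, 0.713, 0.002, 0.0]
force: [-0.7, 0.5, -0.2]
gripper_width: 0.2
t 17.3 tcp [555.33 172.53  51.47] F [-0.71  0.53 -0.21] w 0.23007725334668763 yawx -90.96249898467366
rot deg [0.15 0.15 0.34] shift cm [ 0.38 -0.09  0.55]
```

```bash
python3 -m handwheel '[0.1,0.1,0.3,0.35,-0.1,0.1,255, 0,0,0,0.1,0,0.2,255, 0,0,0,0,0,0.1,255, 0,0,0,0,0,0,255]'
python3 - <<'E'
from h import *
press(2,40)
E
```

```text
time_s: 17.7
tcp_pos: [556.6, 168.0, 47.4]
orientation: [-0.699, 0.715, 0.0, 0.0]
force: [-0.6, 0.1, 0.4]
gripper_width: 0.1
t 17.7 tcp [556.57 167.98  47.42] F [-0.59  0.1   0.43] w 0.13844133611803736 yawx -91.27308706093892
rot deg [0.   0.05 0.03] shift cm [-0.07  0.04  0.74]
```

```bash
python3 -m handwheel '[0,0,0,-0.06,0.04,0.25,255, 0,0,0,0,0,0.2,255, 0,0,0,0,0,0,255]'; python3 -m handwheel '[0,0,0,0,0,0.15,255, 0,0,0,0,0,0,255]'; python3 -m handwheel '[0,0,0,0,0,0.12,255]'; python3 -m handwheel '[0,0,0,0,0,0.1,255]'; python3 -m handwheel '[0,0,0,0,0.01,0.1,255]'
```

```text
time_s: 18.0
tcp_pos: [556.4, 168.6, 43.0]
orientation: [-0.699, 0.715, 0.0, 0.001]
force: [0.6, -0.1, 0.7]
gripper_width: -0.2
time_s: 18.2
tcp_pos: [556.6, 168.6, 41.6]
orientation: [-0.699, 0.715, 0.0, 0.001]
force: [-0.9, -0.7, 0.5]
gripper_width: 0.3
time_s: 18.3
tcp_pos: [556.8, 168.7, 40.5]
orientation: [-0.699, 0.715, -0.0, 0.001]
force: [-0.1, -0.5, 2.9]
gripper_width: 0.2
time_s: 18.4
tcp_pos: [556.9, 168.6, 39.6]
orientation: [-0.699, 0.715, -0.0, 0.001]
force: [-0.1, -1.5, 4.6]
gripper_width: -0.3
time_s: 18.5
tcp_pos: [557.0, 168.5, 38.9]
orientation: [-0.699, 0.715, -0.0, 0.001]
force: [-0.3, -1.0, 5.8]
gripper_width: -0.3
```

```bash
python3 -m handwheel '[-0.1,0,0,0,0.03,0.12,255]'; python3 -m handwheel '[-0.1,0,0,0,0.03,0.12,255]'; python3 -m handwheel '[-0.1,0,0,0,0.03,0.12,255]'; python3 -m handwheel '[-0.1,0,0,0,0.03,0.12,255]'; python3 -m handwheel '[-0.1,0,0,0,0.03,0.12,255]'
```

```text
time_s: 18.6
tcp_pos: [557.0, 168.3, 38.0]
orientation: [-0.699, 0.715, -0.0, 0.001]
force: [-1.0, -1.3, 6.1]
gripper_width: -0.2
time_s: 18.7
tcp_pos: [556.8, 168.3, 36.9]
orientation: [-0.699, 0.715, 0.0, 0.0]
force: [0.6, 0.6, 0.6]
gripper_width: 0.0
time_s: 18.8
tcp_pos: [556.4, 168.4, 35.5]
orientation: [-0.699, 0.715, 0.001, -0.0]
force: [0.5, 0.2, -0.2]
gripper_width: 0.2
time_s: 18.9
tcp_pos: [555.9, 168.5, 33.9]
orientation: [-0.699, 0.715, 0.002, -0.001]
force: [-0.1, -0.4, 0.7]
gripper_width: -0.2
time_s: 19.0
tcp_pos: [556.0, 168.4, 32.8]
orientation: [-0.699, 0.715, 0.002, -0.002]
force: [-0.0, -1.9, 5.6]
gripper_width: -0.3
```

```bash
python3 -m handwheel '[0.1,0,0,0,0,0.1,255]'; python3 -m handwheel '[0.1,0,0,0,0,0.12,255]'; python3 -m handwheel '[0,0,0,0,0,0.14,255]'; python3 -m handwheel '[0,0,0,0,0,0.14,255]'
```

```text
time_s: 19.1
tcp_pos: [556.4, 168.3, 32.0]
orientation: [-0.699, 0.715, 0.002, -0.001]
force: [-1.5, -1.6, 9.1]
gripper_width: 0.3
time_s: 19.2
tcp_pos: [556.7, 168.2, 31.5]
orientation: [-0.699, 0.715, 0.001, 0.0]
force: [-3.0, -0.5, 11.7]
gripper_width: -0.2
time_s: 19.3
tcp_pos: [556.8, 168.2, 30.9]
orientation: [-0.699, 0.715, 0.0, 0.0]
force: [-2.7, -1.5, 13.9]
gripper_width: -0.2
time_s: 19.4
tcp_pos: [556.9, 168.1, 30.6]
orientation: [-0.699, 0.715, 0.0, 0.001]
force: [-3.4, -1.4, 15.0]
gripper_width: 0.1
```

Post 2 is home too: it gave way, then rose hard to 15 N at z=30.6. Next is spot 4.

```bash
python3 -m handwheel '[0,0,0,0,0,-2,255, 0,0,0,0,0,-2.5,255, 0,0,0,0,0.5,-2,255, 0,0,0,-0.3,2,0,255, 0,0,0,-0.3,2.5,0,255, 0,0,0,0,1.5,0,255, 0,0,0,0,0,0,255, 0,0,0,0,0,0,255]'
python3 - <<'E'
from h import *
press(4,46)
E
```

```text
time_s: 20.2
tcp_pos: [489.6, 176.2, 97.1]
orientation: [-0.699, 0.715, 0.001, 0.0]
force: [0.5, -0.0, -0.2]
gripper_width: -0.1
t 20.2 tcp [489.58 176.23  97.13] F [ 0.53 -0.05 -0.2 ] w -0.10899670794994204 yawx -91.35116039750916
rot deg [ 0.08  0.09 -0.05] shift cm [-0.19  0.32  5.11]
```

```bash
python3 -m handwheel '[0,0,0,-0.2,0.3,0.5,255, 0,0,0,0,0,1.2,255, 0,0,0,0,0,1.3,255, 0,0,0,0,0,1,255, 0,0,0,0,0,0,255, 0,0,0,0,0,0,255]'
python3 - <<'E'
from h import *
press(4,46)
E
```

```text
time_s: 20.8
tcp_pos: [489.1, 178.1, 51.9]
orientation: [-0.698, 0.716, 0.001, -0.0]
force: [-0.3, 0.4, -0.2]
gripper_width: -0.2
t 20.8 tcp [489.13 178.14  51.91] F [-0.3   0.43 -0.21] w -0.1747107049591809 yawx -91.47870427317038
rot deg [ 0.11  0.08 -0.18] shift cm [-0.01  0.28  0.59]
```

```bash
python3 -m handwheel '[0.1,0,-0.1,0,0.25,0.2,255, 0,0,0,0,0.08,0.3,255, 0,0,0,0,0,0.2,255, 0,0,0,0,0,0,255, 0,0,0,0,0,0,255]'
python3 - <<'E'
from h import *
press(4,40)
E
python3 -m handwheel '[0,0,0,0,0,0.15,255]'; python3 -m handwheel '[0,0,0,0,0,0.12,255]'; python3 -m handwheel '[0,0,0,0,0,0.12,255]';python3 -m handwheel '[0,0,0,0,0,0.12,255]'
```

```text
time_s: 21.3
tcp_pos: [486.2, 178.4, 45.2]
orientation: [-0.699, 0.716, 0.0, 0.001]
force: [0.6, 0.1, -0.4]
gripper_width: -0.1
t 21.3 tcp [486.19 178.43  45.18] F [ 0.63  0.15 -0.41] w -0.10044135431995412 yawx -91.37637102560365
rot deg [-0.09  0.12 -0.08] shift cm [ 0.01 -0.02  0.52]
time_s: 21.4
tcp_pos: [486.4, 178.5, 43.9]
orientation: [-0.699, 0.716, 0.0, 0.002]
force: [-0.5, -0.7, -0.6]
gripper_width: 0.1
time_s: 21.5
tcp_pos: [486.6, 178.5, 42.8]
orientation: [-0.699, 0.716, -0.0, 0.002]
force: [-0.4, 0.2, -0.3]
gripper_width: -0.1
time_s: 21.6
tcp_pos: [486.7, 178.6, 41.6]
orientation: [-0.699, 0.716, -0.0, 0.002]
force: [-0.1, 0.1, -0.5]
gripper_width: 0.1
time_s: 21.7
tcp_pos: [486.7, 178.6, 40.3]
orientation: [-0.699, 0.716, -0.0, 0.002]
force: [0.4, 0.5, -0.1]
gripper_width: -0.1
```

```bash
python3 -m handwheel '[-0.1,0,0,0,0.02,0.1,255]'; python3 -m handwheel '[0,0,0,0,0.02,0.1,255]'; python3 -m handwheel '[0,0,0,0,0.02,0.1,255]';python3 -m handwheel '[0,0,0,0,0.02,0.1,255]';python3 -m handwheel '[0,0,0,0,0.02,0.1,255]';python3 -m handwheel '[0,0,0,0,0.02,0.1,255]'
```

```text
time_s: 21.8
tcp_pos: [486.4, 178.6, 39.1]
orientation: [-0.699, 0.716, 0.001, 0.001]
force: [0.4, 0.4, -0.4]
gripper_width: 0.0
time_s: 21.9
tcp_pos: [486.2, 178.5, 38.1]
orientation: [-0.698, 0.716, 0.001, 0.001]
force: [0.3, -0.7, 3.3]
gripper_width: 0.2
time_s: 22.0
tcp_pos: [486.1, 178.5, 37.2]
orientation: [-0.698, 0.716, 0.0, 0.001]
force: [-1.2, -0.2, 6.6]
gripper_width: 0.1
time_s: 22.1
tcp_pos: [486.0, 178.5, 36.6]
orientation: [-0.698, 0.716, 0.0, 0.001]
force: [-0.3, -0.6, 7.4]
gripper_width: 0.1
time_s: 22.2
tcp_pos: [486.0, 178.5, 36.1]
orientation: [-0.698, 0.716, 0.0, 0.002]
force: [-1.9, -1.5, 8.8]
gripper_width: 0.0
time_s: 22.3
tcp_pos: [485.9, 178.5, 35.7]
orientation: [-0.698, 0.716, -0.0, 0.002]
force: [-1.1, -0.2, 9.9]
gripper_width: -0.4
```

```bash
python3 -m handwheel '[-0.1,0,0,0,0,0.13,255]'; python3 -m handwheel '[0,0,0,0,0,0.13,255]'; python3 -m handwheel '[0,0,0,0,0,0.13,255]';python3 -m handwheel '[0,0,0,0,0,0.13,255]'
```

```text
time_s: 22.4
tcp_pos: [485.9, 178.5, 35.1]
orientation: [-0.698, 0.716, 0.0, 0.001]
force: [-2.8, -0.9, 12.1]
gripper_width: 0.2
time_s: 22.5
tcp_pos: [485.8, 178.4, 34.6]
orientation: [-0.698, 0.716, 0.0, 0.001]
force: [-3.5, -1.7, 13.1]
gripper_width: 0.3
time_s: 22.6
tcp_pos: [485.8, 178.4, 34.2]
orientation: [-0.698, 0.716, -0.0, 0.002]
force: [-4.1, -1.3, 14.9]
gripper_width: -0.2
time_s: 22.7
tcp_pos: [485.7, 178.4, 33.9]
orientation: [-0.698, 0.716, -0.0, 0.002]
force: [-4.2, -0.8, 15.1]
gripper_width: -0.1
```

```bash
python3 -m handwheel '[-0.1,0,0,0,0,0.15,255]'; python3 -m handwheel '[-0.1,0,0,0,0,0.15,255]'; python3 -m handwheel '[-0.1,0,0,0,0,0.15,255]'
```

```text
time_s: 22.8
tcp_pos: [485.8, 178.5, 33.5]
orientation: [-0.698, 0.716, -0.0, 0.001]
force: [-1.1, -1.6, 11.8]
gripper_width: -0.4
time_s: 22.9
tcp_pos: [486.0, 178.7, 32.5]
orientation: [-0.698, 0.716, 0.0, 0.001]
force: [0.1, 0.7, -0.1]
gripper_width: 0.3
time_s: 23.0
tcp_pos: [486.0, 178.7, 31.1]
orientation: [-0.698, 0.716, 0.001, 0.001]
force: [-1.7, -1.0, 3.6]
gripper_width: 0.5
```

Third click (post 4). I'll follow it to the hard stop.

```bash
python3 -m handwheel '[0,0,0,0,0,0.12,255]'; python3 -m handwheel '[0,0,0,0,0,0.12,255]'; python3 -m handwheel '[0,0,0,0,0,0.12,255]'; python3 -m handwheel '[0,0,0,0,0,0.12,255]'
```

```text
time_s: 23.1
tcp_pos: [485.9, 178.5, 29.9]
orientation: [-0.698, 0.716, 0.001, 0.001]
force: [-3.4, -2.0, 9.4]
gripper_width: -0.1
time_s: 23.2
tcp_pos: [485.7, 178.4, 29.0]
orientation: [-0.698, 0.716, 0.001, 0.0]
force: [-3.4, -1.9, 15.1]
gripper_width: 0.2
time_s: 23.3
tcp_pos: [485.7, 178.3, 28.5]
orientation: [-0.698, 0.716, 0.001, 0.0]
force: [-4.2, -2.2, 18.4]
gripper_width: 0.0
time_s: 23.4
tcp_pos: [485.6, 178.3, 28.3]
orientation: [-0.698, 0.716, 0.001, 0.001]
force: [-5.4, -1.5, 19.6]
gripper_width: 0.3
```

```bash
python3 -m handwheel '[0,0,0,0,0,-1.5,255, 0,0,0,0,0,-2,255, 0,0,0,-1.5,0,-0.5,255, 0,0,0,-2,0,0,255, 0,0,0,-1,0,0,255, 0,0,0,0,0,0,255, 0,0,0,0,0,0,255]'
python3 - <<'E'
from h import *
press(3,40)
E
```

```text
time_s: 24.1
tcp_pos: [485.9, 226.9, 66.9]
orientation: [-0.699, 0.716, 0.001, -0.0]
force: [-0.1, -0.3, 0.4]
gripper_width: -0.4
t 24.1 tcp [485.93 226.87  66.95] F [-0.14 -0.26  0.39] w -0.35266420556559935 yawx -91.38328216135392
rot deg [ 0.14  0.09 -0.08] shift cm [ 0.06 -0.16  2.69]
```

```bash
python3 -m handwheel '[0.1,0,0,0.06,-0.12,0.6,255, 0,0,0,0,0,0.6,255, 0,0,0,0,0,0.5,255, 0,0,0,0,0,0,255, 0,0,0,0,0,0,255]'
python3 - <<'E'
from h import *
press(3,40)
E
```

```text
time_s: 24.6
tcp_pos: [486.4, 223.2, 46.7]
orientation: [-0.698, 0.716, 0.001, -0.002]
force: [-0.2, 0.7, -0.4]
gripper_width: -0.1
t 24.6 tcp [486.44 223.18  46.68] F [-0.15  0.68 -0.36] w -0.052113919955220675 yawx -91.53232709059077
rot deg [ 0.21 -0.08 -0.23] shift cm [-0.31 -0.1   0.67]
```

```bash
python3 -m handwheel '[0.2,0,-0.2,-0.3,-0.1,0.15,255, 0,0,0,0,0,0.2,255, 0,0,0,0,0,0.15,255, 0,0,0,0,0,0,255]'
python3 - <<'E'
from h import *
press(3,40)
E
python3 -m handwheel '[0,0,0,0,0,0.12,255]'; python3 -m handwheel '[0,0,0,0,0,0.12,255]';python3 -m handwheel '[0,0,0,0,0,0.12,255]';python3 -m handwheel '[0,0,0,0,0,0.12,255]'
```

```text
time_s: 25.0
tcp_pos: [487.9, 226.4, 41.6]
orientation: [-0.699, 0.715, -0.001, -0.0]
force: [0.1, 0.4, 0.6]
gripper_width: 0.1
t 25.0 tcp [487.93 226.39  41.62] F [0.1  0.35 0.64] w 0.1438129907664916 yawx -91.33637162520344
rot deg [-0.05 -0.06 -0.04] shift cm [0.01 0.05 0.16]
time_s: 25.1
tcp_pos: [488.0, 226.5, 40.5]
orientation: [-0.699, 0.715, -0.001, 0.0]
force: [0.2, 0.5, -0.8]
gripper_width: -0.1
time_s: 25.2
tcp_pos: [488.1, 226.5, 39.3]
orientation: [-0.699, 0.715, -0.001, 0.0]
force: [-0.2, -0.1, -0.0]
gripper_width: -0.1
time_s: 25.3
tcp_pos: [488.1, 226.5, 38.1]
orientation: [-0.699, 0.715, -0.001, 0.0]
force: [0.1, -0.7, -0.3]
gripper_width: 0.1
time_s: 25.4
tcp_pos: [488.1, 226.5, 36.8]
orientation: [-0.699, 0.715, -0.001, 0.0]
force: [0.0, -1.2, 0.0]
gripper_width: -0.3
```

```bash
python3 -m handwheel '[0,0,0,0,0.08,0.1,255]'; python3 -m handwheel '[0,0,0,0,0.04,0.12,255]';python3 -m handwheel '[0,0,0,0,0.02,0.12,255]';python3 -m handwheel '[0,0,0,0,0.02,0.12,255]';python3 -m handwheel '[0,0,0,0,0.02,0.12,255]';python3 -m handwheel '[0,0,0,0,0.02,0.12,255]'
```

```text
time_s: 25.5
tcp_pos: [487.4, 226.5, 35.7]
orientation: [-0.699, 0.715, -0.001, 0.0]
force: [-0.9, -0.4, -0.5]
gripper_width: 0.0
time_s: 25.6
tcp_pos: [486.8, 226.5, 34.4]
orientation: [-0.699, 0.715, -0.001, 0.0]
force: [0.5, 0.7, 0.3]
gripper_width: -0.1
time_s: 25.7
tcp_pos: [486.6, 226.4, 33.0]
orientation: [-0.699, 0.715, -0.001, 0.0]
force: [0.4, 0.8, 0.4]
gripper_width: 0.0
time_s: 25.8
tcp_pos: [486.4, 226.5, 31.8]
orientation: [-0.699, 0.715, -0.001, 0.0]
force: [0.1, 0.5, -0.6]
gripper_width: -0.2
time_s: 25.9
tcp_pos: [486.2, 226.6, 30.6]
orientation: [-0.699, 0.715, -0.001, 0.0]
force: [-0.9, 0.2, 5.8]
gripper_width: -0.2
time_s: 26.0
tcp_pos: [486.1, 226.9, 29.8]
orientation: [-0.699, 0.715, -0.001, 0.001]
force: [-2.4, -1.0, 10.2]
gripper_width: 0.3
```

Here the board is only met at z≈31, so post 3 may have gone down with post 4. I'll press on to about 20 N to be sure.

```bash
python3 -m handwheel '[0,0,0,0,0.02,0.12,255]'; python3 -m handwheel '[0,0,0,0,0.02,0.13,255]';python3 -m handwheel '[0,0,0,0,0.02,0.14,255]';python3 -m handwheel '[0,0,0,0,0.02,0.15,255]'
```

```text
time_s: 26.1
tcp_pos: [486.1, 227.0, 29.3]
orientation: [-0.699, 0.715, -0.001, 0.001]
force: [-3.1, -2.2, 12.1]
gripper_width: 0.0
time_s: 26.2
tcp_pos: [486.0, 227.1, 28.9]
orientation: [-0.699, 0.715, -0.001, 0.001]
force: [-3.2, -1.7, 15.2]
gripper_width: 0.2
time_s: 26.3
tcp_pos: [486.0, 227.2, 28.7]
orientation: [-0.699, 0.715, -0.002, 0.002]
force: [-4.2, -2.3, 16.1]
gripper_width: -0.1
time_s: 26.4
tcp_pos: [486.0, 227.2, 28.5]
orientation: [-0.699, 0.715, -0.002, 0.002]
force: [-4.1, -2.0, 18.6]
gripper_width: -0.2
```

The same hard stop as post 4 (28.5 at 18.6 N), so post 3 is home. I'll lift and recheck posts 1 and 2, which were pressed while the other end was still high.

```bash
python3 -m handwheel '[0,0,0,0,0,-2,255, 0,0,0,0,0,-3,255, 0,0,0,0,0,-4,255, 0,0,0,0,0.5,-4,255, 0,0,0,0.5,0.5,-3,255, 0,0,0,0,0,0,255, 0,0,0,0,0,0,255]'
python3 - <<'E'
from h import *
press(1,60)
w=cam('wrist');a=arm.get_image('wrist')[:,:,::-1]
cv2.imwrite("pics/w8.png",a)
g=gold(a.copy(),(220,60,420,260));print(g,ray(w,[x[0] for x in g],31))
cv2.imwrite('pics/s8.png',cv2.resize(arm.get_image('side')[120:200,190:320,::-1],None,fx=6,fy=6,interpolation=cv2.INTER_CUBIC))
x0,y0=[int(v) for v in np.mean([q[0] for q in g],0)]
cv2.imwrite('pics/w8z.png',cv2.resize(a[max(0,y0-75):y0+75,x0-90:x0+90],None,fx=4,fy=4,interpolation=cv2.INTER_NEAREST))
E
```

```text
time_s: 27.1
tcp_pos: [474.1, 222.1, 194.1]
orientation: [-0.699, 0.715, -0.002, 0.002]
force: [0.1, -1.0, 0.2]
gripper_width: -0.1
t 27.1 tcp [474.07 222.06 194.1 ] F [ 0.1  -0.95  0.22] w -0.05039966252067552 yawx -91.31676086382774
rot deg [-0.3  -0.02 -0.02] shift cm [-1.26 -8.26 13.45]
[((359.0, 182.5), (5.0, 12.0), 19.5), ((316.0, 182.0), (4.0, 12.0), 18.5), ((371.5, 75.5), (7.0, 13.0), 32.5), ((308.5, 75.0), (6.0, 13.0), 22.0)] [[470.81 177.8   31.  ]
 [472.5  226.22  31.  ]
 [582.59 166.54  31.  ]
 [584.55 230.96  31.  ]]
```

View pics/w8z.png

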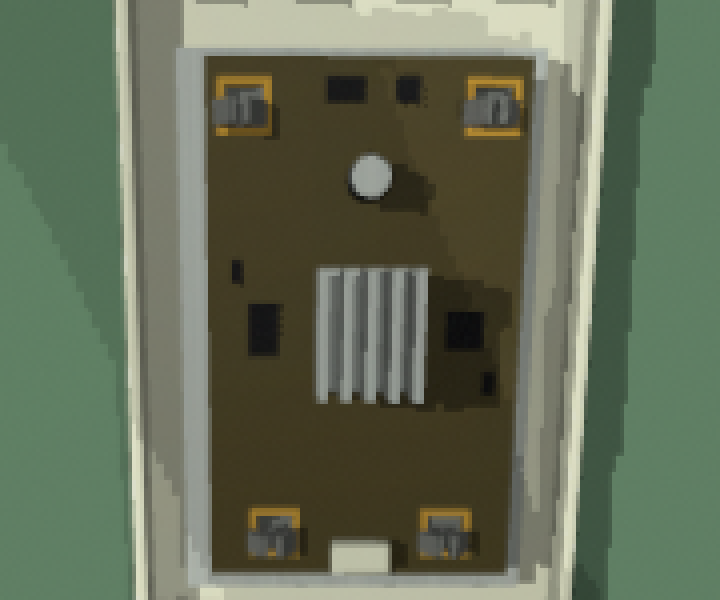

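View pics/s8.png

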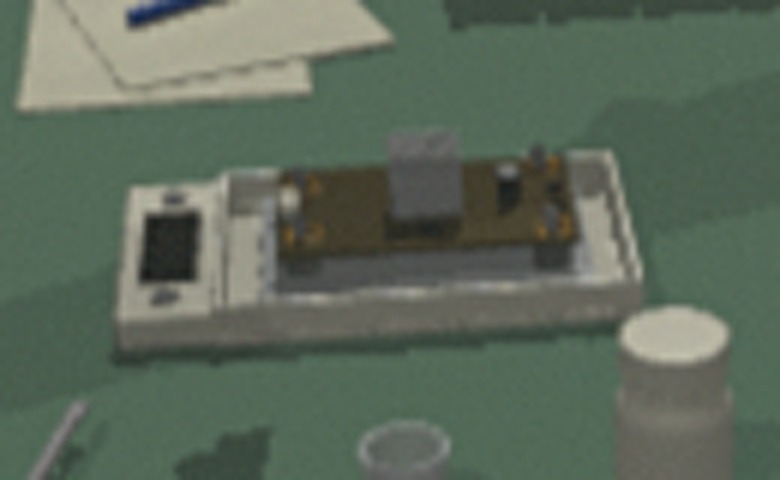

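The wrist and side views show the board down all round, with the spread barbs standing over the ring edges at all four holes. I'll recheck spots 1 and 2 with a push.

```bash
python3 -m handwheel '[0,0,0,-0.5,-3,0,255, 0,0,0,-0.6,-3.5,1,255, 0,0,0,0,-1.6,2,255, 0,0,0,0,0,3,255, 0,0,0,0,0,2.5,255, 0,0,0,0,0,0,255, 0,0,0,0,0,0,255]'
python3 - <<'E'
from h import *
press(1,40)
E
```

```text
time_s: 27.9
tcp_pos: [554.7, 230.1, 95.6]
orientation: [-0.7, 0.715, 0.001, -0.006]
force: [-0.0, 0.7, 0.9]
gripper_width: -0.2
t 27.9 tcp [554.71 230.11  95.62] F [-0.03  0.71  0.9 ] w -0.20402813521430133 yawx -91.2164346715133
rot deg [ 0.53 -0.4   0.08] shift cm [-0.3  -0.34  5.56]
```

```bash
python3 -m handwheel '[0.4,-0.3,0,-0.25,-0.15,1.2,255, 0,0,0,0,0,1.3,255, 0,0,0,0,0,1,255, 0,0,0,0,0,0.8,255, 0,0,0,0,0,0,255, 0,0,0,0,0,0,255]'
python3 - <<'E'
from h import *
press(1,40)
E
```

```text
time_s: 28.5
tcp_pos: [557.2, 233.3, 53.3]
orientation: [-0.7, 0.714, -0.0, -0.0]
force: [0.1, -0.4, 0.2]
gripper_width: 0.0
t 28.5 tcp [557.19 233.35  53.29] F [ 0.07 -0.38  0.18] w 0.035506368128691346 yawx -91.18723857320286
rot deg [-0.03 -0.04  0.11] shift cm [ 0.06 -0.04  1.33]
```

```bash
python3 -m handwheel '[0,0,0,0.06,0,0.7,255, 0,0,0,0,0,0.6,255, 0,0,0,0,0,0.2,255, 0,0,0,0,0,0,255]'; python3 -m handwheel '[0,0,0,0,0,0.2,255, 0,0,0,0,0.03,0.15,255]';python3 -m handwheel '[0,0,0,0,0.03,0.12,255]';python3 -m handwheel '[0,0,0,0,0.03,0.12,255]';python3 -m handwheel '[0,0,0,0,0.03,0.12,255]'
```

```text
time_s: 28.9
tcp_pos: [557.8, 232.8, 38.0]
orientation: [-0.7, 0.714, -0.001, 0.001]
force: [0.0, -0.0, -0.2]
gripper_width: 0.2
time_s: 29.1
tcp_pos: [557.7, 232.9, 34.5]
orientation: [-0.7, 0.715, -0.001, 0.001]
force: [-1.2, 0.5, -0.5]
gripper_width: -0.1
time_s: 29.2
tcp_pos: [557.4, 233.0, 33.3]
orientation: [-0.7, 0.714, -0.001, 0.001]
force: [-0.0, -0.2, -0.3]
gripper_width: -0.4
time_s: 29.3
tcp_pos: [557.1, 233.0, 32.0]
orientation: [-0.7, 0.714, -0.001, 0.001]
force: [0.2, -0.2, 0.4]
gripper_width: -0.0
time_s: 29.4
tcp_pos: [557.1, 233.2, 30.9]
orientation: [-0.7, 0.714, -0.001, 0.001]
force: [0.6, -0.4, 3.2]
gripper_width: 0.3
```

```bash
python3 -m handwheel '[0,0,0,0,0.02,0.12,255]';python3 -m handwheel '[0,0,0,0,0.02,0.12,255]';python3 -m handwheel '[0,0,0,0,0.02,0.13,255]';python3 -m handwheel '[0,0,0,0,0.03,0.14,255]';python3 -m handwheel '[0,0,0,0,0.03,0.14,255]'
```

```text
time_s: 29.5
tcp_pos: [557.3, 233.3, 30.2]
orientation: [-0.7, 0.715, -0.001, 0.002]
force: [-0.6, -0.6, 7.2]
gripper_width: -0.1
time_s: 29.6
tcp_pos: [557.4, 233.4, 29.7]
orientation: [-0.7, 0.715, -0.001, 0.002]
force: [-2.5, -0.8, 7.9]
gripper_width: -0.2
time_s: 29.7
tcp_pos: [557.5, 233.4, 29.3]
orientation: [-0.7, 0.715, -0.002, 0.003]
force: [-2.5, -1.3, 10.9]
gripper_width: -0.1
time_s: 29.8
tcp_pos: [557.6, 233.5, 29.0]
orientation: [-0.7, 0.715, -0.002, 0.003]
force: [-3.3, -1.4, 11.6]
gripper_width: 0.1
time_s: 29.9
tcp_pos: [557.6, 233.5, 28.9]
orientation: [-0.699, 0.715, -0.002, 0.004]
force: [-2.9, -0.9, 13.2]
gripper_width: -0.2
```

Post 1 is hard from z≈31, so home. A last push at spot 2.

```bash
python3 -m handwheel '[-0.4,0.2,0,0,0,-1.5,255, 0,0,0,0,0,-2,255, 0,0,0,2,0,-0.5,255, 0,0,0,2.5,0,0,255, 0,0,0,1.2,0,0,255, 0,0,0,0,0,0,255, 0,0,0,0,0,0,255]'
python3 - <<'E'
from h import *
press(2,38)
E
```

```text
time_s: 30.6
tcp_pos: [555.8, 176.8, 70.8]
orientation: [-0.7, 0.714, -0.001, 0.0]
force: [-0.4, 1.1, -0.4]
gripper_width: 0.1
t 30.6 tcp [555.79 176.83  70.76] F [-0.45  1.05 -0.39] w 0.07270027964666473 yawx -91.12457884913218
rot deg [-0.1  -0.03  0.18] shift cm [ 0.81 -0.05  3.28]
```

```bash
python3 -m handwheel '[0,0,0.1,0.7,-0.05,0.5,255, 0,0,0,0.1,0,1,255, 0,0,0,0,0,0.8,255, 0,0,0,0,0,0.5,255, 0,0,0,0,0,0,255, 0,0,0,0,0,0,255]'
python3 - <<'E'
from h import *
press(2,38)
E
```

```text
time_s: 31.2
tcp_pos: [555.0, 172.0, 38.4]
orientation: [-0.701, 0.713, 0.001, -0.0]
force: [-0.4, 0.4, 0.2]
gripper_width: 0.1
t 31.2 tcp [554.96 172.03  38.37] F [-0.41  0.37  0.24] w 0.11386108650699908 yawx -90.98564873235595
rot deg [0.07 0.05 0.31] shift cm [ 0.33 -0.13  0.04]
```

```bash
python3 -m handwheel '[0,0,0.2,0.35,-0.1,0.2,255, 0,0,0,0,0,0.2,255, 0,0,0,0,0,0.1,255]';python3 -m handwheel '[0,0,0,0,0,0.12,255]';python3 -m handwheel '[0,0,0,0,0,0.12,255]';python3 -m handwheel '[0,0,0,0,0.02,0.12,255]';python3 -m handwheel '[0,0,0,0,0.02,0.12,255]';python3 -m handwheel '[0,0,0,0,0.02,0.14,255]';python3 -m handwheel '[0,0,0,0,0.02,0.14,255]'
```

```text
time_s: 31.5
tcp_pos: [556.3, 168.6, 33.5]
orientation: [-0.7, 0.714, 0.001, 0.0]
force: [-0.2, 1.3, 0.9]
gripper_width: 0.4
time_s: 31.6
tcp_pos: [556.5, 168.5, 32.4]
orientation: [-0.7, 0.714, 0.0, 0.0]
force: [-0.9, -0.6, 0.1]
gripper_width: 0.2
time_s: 31.7
tcp_pos: [556.6, 168.5, 31.2]
orientation: [-0.7, 0.714, 0.0, 0.001]
force: [-0.2, -0.1, 0.4]
gripper_width: 0.1
time_s: 31.8
tcp_pos: [556.8, 168.4, 30.3]
orientation: [-0.7, 0.715, 0.0, 0.001]
force: [-0.1, -1.4, 6.0]
gripper_width: -0.0
time_s: 31.9
tcp_pos: [557.0, 168.4, 29.7]
orientation: [-0.7, 0.715, -0.0, 0.001]
force: [-2.4, -1.9, 9.6]
gripper_width: -0.2
time_s: 32.0
tcp_pos: [557.2, 168.4, 29.2]
orientation: [-0.699, 0.715, -0.001, 0.002]
force: [-2.6, -1.4, 12.3]
gripper_width: 0.1
time_s: 32.1
tcp_pos: [557.4, 168.3, 28.9]
orientation: [-0.699, 0.715, -0.001, 0.002]
force: [-3.7, -1.0, 13.2]
gripper_width: -0.3
```

All four spots give the same hard stop near z≈31. I'll withdraw and take the last look.

```bash
python3 -m handwheel '[0,0,0,0,0,-2,255, 0,0,0,0,0,-3,255, 0,0,0,0,0,-4,255, 0,0,0,0,1,-4,255, 0,0,0,-2,3,-3,255, 0,0,0,-1,3,0,255, 0,0,0,0,2,0,255, 0,0,0,0,0,0,255, 0,0,0,0,0,0,255, 0,0,0,0,0,0,255]'
python3 - <<'E'
from h import *
w=cam('wrist');a=arm.get_image('wrist')[:,:,::-1]
cv2.imwrite("pics/w9.png",a)
cv2.imwrite('pics/w9z.png',cv2.resize(a[20:210,230:430],None,fx=3,fy=3,interpolation=cv2.INTER_NEAREST))
cv2.imwrite("pics/sc9.png",arm.get_image('scene')[:,:,::-1])
print(arm.get_obs()['force'])
E
```

```text
time_s: 33.1
tcp_pos: [465.4, 201.4, 195.5]
orientation: [-0.699, 0.715, -0.001, 0.004]
force: [-0.3, 0.6, -0.6]
gripper_width: -0.2
[-0.37  0.19 -0.75]
```

View pics/w9z.png

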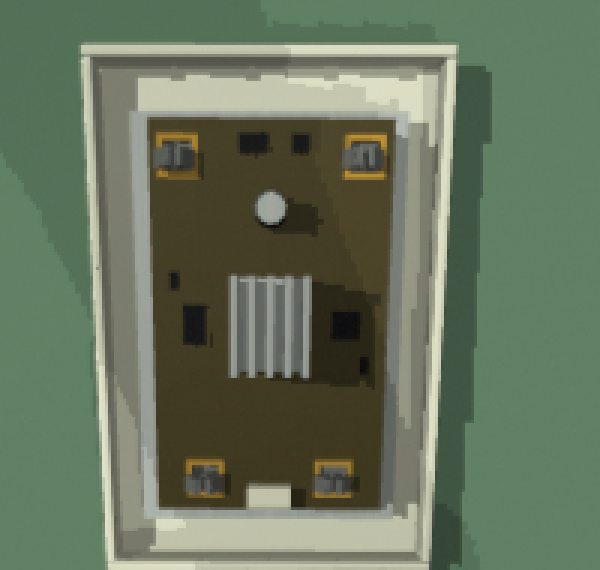

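View pics/sc9.png

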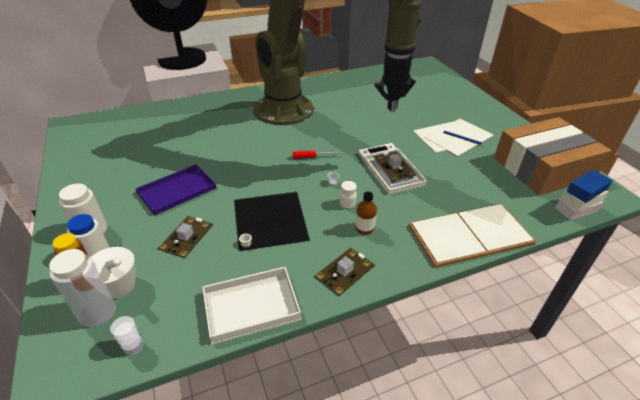

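The barbs stand spread over the board at all four rings in the last wrist view. The cups, jar and bottle are unmoved in the scene view and the arm is clear, so I'm handing in.

Run:
```python
from rig import arm
print(arm.sign_off())
```

```text
the job is handed in; nothing more can be done
None
```

The board is on its four posts in the scale, pressed home and released, and the job was handed in at about 33 s. No verdict was reported.

- **Placing:** I gripped the board by its heat sink and laid it on the post tapers. The holes then matched my post estimates to about 0.6 mm.
- **Clicks:** I felt three clear give-ways with the shut fingers: post 1 at about 12 N, post 2 at about 6 N and post 4 at about 15 N. Post 2's 6 N is below the stated 8 to 18 N.
- **Post 3:** I felt no separate click there. It was already down when I reached it, so it probably snapped in together with post 4.
- **Re-check:** I pressed posts 1 and 2 again to 13 N. Post 3 had taken 18.6 N and post 4 19.6 N. All four spots met a hard stop at about the same height, and the highest reading was 19.6 N.
- **Last pictures:** The barbs stand spread over the board at all four holes. The cups, jar and bottle look unmoved in the scene view, judged by eye, and the gripper is empty and well clear.

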